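Sort stripped print-head parts into the stock trays

ROBOT

A 6-joint arm with a two-finger parallel gripper is mounted at the origin on the work surface. World frame = base frame: x ahead of the robot, y to its left, z up, the work surface at z = 0. Lengths are in m, angles in rad, forces in N, time in s.
With the tool pointing down it reaches from about 0.375 to 0.9 m from the base axis. Payload 3.1 kg.
Tool frame: the origin (TCP) lies between the finger pads; the fingertips stand 14 mm ahead of it and the grasp point (between the pads) lies 5 mm behind it; x points along the fingers, y is the direction in which the jaws open and shut, and the axes are right-handed (so a half turn about x gives the same grasp; the last joint's range is limited). The gripper opens to 87 mm and grips with 3 to 60 N. Pads are 19 mm wide; open, the fingers measure 117 mm over their backs; the gripper's body (75 mm by 190 mm) begins 51 mm behind the grasp point.
Start: joints at [1.095, 0.527, 1.433, -0, 1.181, -0.178], TCP at [0.183, 0.598, 0.211] pointing down, gripper open.
Joint ranges: [-3.08, 3.08], [-0.75, 2.2], [0.22, 2.44], [-1.43, 4.57], [0, 2.65], [-2.85, 2.85]. Speed limits (rad/s): [2.79, 2.79, 3.14, 3.14, 3.14, 3.14].

INTERFACE

Orientations are given as a 3x3 rotation matrix whose columns are the frame's x, y, z axes.
In Python, from plant import bot gives the robot as it stands. The module is installed in compiled form; this text tells all that it offers.
- The arm moves only by the tool send_rows, never from a script. Its argument "rows" is a list of rows, each a list of 2 entries, a list of its own where there are three numbers: the shift along the tool's x, y, z in mm, then the turn, a rotation vector about the tool's x, y, z in degrees. A call has 1 to 10 rows; each row is the pose to reach, as a shift and turn from the pose commanded when the call began, along the tool's axes at that moment; what a row does not reach only later rows make up. A row lasts 1/12 s, in which the tool goes at most 41.7 mm and 7.16 degrees, less where a joint would pass 70% of its speed; a pose out of reach is approached as far as the arm can. A call with a gripper value outside its range is refused whole. "fingers" is the gripper command: -1 is shut, 1 is fully open, values between are in proportion, set as the call begins (left out, the last holds). The fingers move at their own pace and stop on an object; "grip_force" is the grip in N (left out, the last holds). Time passes only in rows, so rows that repeat a pose let the fingers close. It gives the time, the measured TCP pose, the force and the opening at its end, in the units of the state.
- bot.observe(): the state, without advancing time (a new reading comes with each control period).
- bot.camera(name): name is "scene" or "side" or "wrist"; returns a dict with "color" (384x512x3 uint8, red, green, blue), "K" (3x3 intrinsics, pixels), "rvec" (rotation vector, rad) and "tvec" (3), from world to camera coordinates, as OpenCV has them. Camera axes: x right, y down, z forward; pixel columns grow to the right and rows downward; lengths in m; the calibration is good to about 2 mm. A picture is of the moment at which its call begins. There is no depth.
- bot.sign_off(): hands the job in, once; it reports no verdict.
The state is a dict: "clock": time; "joint_pos": joint angles; "joint_vel": joint speeds; "joint_efforts": joint torques, N m; "position": TCP position; "orientation": TCP orientation; "contact_force": force on the tool from outside, world axes, zero at the start; "moment": the same for the moment, N m; "finger_gap": finger opening in m.
Only numpy, scipy, OpenCV 4.12 (cv2) and the standard library are available. Lean on these libraries where they do the work, as an engineer would, in place of code of your own. Each camera call takes 0.05 s, during which the arm holds its last target. There are 200 camera calls.

TASK

Put away the parts left on the bench after stripping a print head: the two stepper motors, the two linear bearings and the fan each go into the tray that already holds one of the same kind. Stand them on the tray floor the way up they are now (motors shaft up, bearings on end, fan flat), setting them down rather than dropping them. Leave the half-built print head where it is.

Things in the scene. Friction and masses are not known exactly. Their poses are not given: they have to be found in the camera images.
- motor_a_mid (a point): Stepper motor standing shaft up: aluminium-and-black square body 42 x 42 mm, 34 mm high; a round boss and a thin 5 mm shaft on top reach 52 mm. A white connector (16 wide, 9 high) juts 6 mm from the foot of its +x side: grip across y. Point: centre of the square body, 17 mm above its foot; z up. 0.23 kg. One of two alike, which may share the tray in either order.
- motor_b_mid (a point): Stepper motor standing shaft up: aluminium-and-black square body 42 x 42 mm, 34 mm high; a round boss and a thin 5 mm shaft on top reach 52 mm. A white connector (16 wide, 9 high) juts 6 mm from the foot of its +x side: grip across y. Point: centre of the square body, 17 mm above its foot; z up. 0.23 kg. One of two alike, which may share the tray in either order.
- bearing_a_mid (a point): Linear ball bearing: a plain steel sleeve, 32 mm diameter, 42 mm long, standing on end, with a 20 mm bore and two dark ring grooves. Point: middle of its axis, 21 mm above its foot; z along the axis, up. 0.09 kg. One of two alike.
- bearing_b_mid (a point): Linear ball bearing: a plain steel sleeve, 32 mm diameter, 42 mm long, standing on end, with a 20 mm bore and two dark ring grooves. Point: middle of its axis, 21 mm above its foot; z along the axis, up. 0.09 kg. One of two alike.
- fan_a_mid (a point): Cooling fan lying flat: black square plastic frame 40 x 40 mm, 28 mm high, with rotor blades and a light grey hub disc. Point: its centre, 14 mm above its underside; x and y along its sides, z up. 0.05 kg.
- tray_motors: The motor tray: open, fixed, grey, 126 mm (x) by 206 mm (y), walls 25 high and 3 thick, floor 3 thick. The three trays are alike; this one holds a loose motor about 70 mm to -y of its middle. From there to the +y wall it is empty: room for two more, e.g. at 0 and 64 mm to +y of the middle. Origin: centre of its underside, on the bench; z up.
- tray_bearings: The bearing tray: open, fixed, grey, 126 mm (x) by 206 mm (y), walls 25 high and 3 thick, floor 3 thick. The three trays are alike; this one holds a loose bearing about 70 mm to -y of its middle. From there to the +y wall it is empty: room for two more, e.g. at 0 and 64 mm to +y of the middle. Origin: centre of its underside, on the bench; z up.
- tray_fans: The fan tray: open, fixed, grey, 126 mm (x) by 206 mm (y), walls 25 high and 3 thick, floor 3 thick. The three trays are alike; this one holds a loose fan about 70 mm to -y of its middle. From there to the +y wall it is empty: room for two more, e.g. at 0 and 64 mm to +y of the middle. Origin: centre of its underside, on the bench; z up.
- print_head_mid (a point): Half-built print head, loose, standing among the parts, not to be moved: a 52 x 50 mm aluminium plate lying on the bench, on it a black clamp, a round finned heat sink, a heater block and a brass nozzle pointing to its +x; 73 mm long (x), 33 mm high. Point: 15 mm above the middle of its underside. 0.28 kg.
Mind the look-alikes: they are no part of the job. What is shaped like the part that bears bearing_b_mid but blue is not meant. Leave any green look-alike of the part that bears bearing_a_mid alone.

How it is judged:
By the outcome, as a careful person would: the job done as asked, in the order asked, and still so for the second after the job is handed in, with the robot touching nothing.
It also fails if it takes over 134 s, if anything falls off the work surface, if the arm or the gripper's body presses on something with over 40 N, if the wrist force passes 120 N, or if a joint passes its speed limit or range.

## Working session

There is one attempt and no reset: what is moved stays moved. The work goes in short steps, Python scripts to look and compute and a tool call to move; the robot and the scene stay as the last step left them, time stands still between calls to the robot, and variables do not carry over. Pictures are saved under pics/ and viewed, about 12 in all and at most 16, crops included, and the job is handed in when it is done.

Besides the shell and the picture viewer there is one more tool, called as name(argument=value, ...), one argument or row to a line, values as JSON. send_rows: Moves the arm, as the interface text tells. Its arguments: {"type":"object","properties":{"rows":{"type":"array"},"fingers":{"type":"number"},"grip_force":{"type":"number"}},"required":["rows"]}

```bash
mkdir -p pics; cat > h.py <<'E'
import numpy as np, cv2
from plant import bot
def snap(n,f):
    c=bot.camera(n); np.savez(f'pics/{f}.npz',**{k:np.asarray(c[k]) for k in('color','K','rvec','tvec')})
    cv2.imwrite(f'pics/{f}.png',c['color'][:,:,::-1]); return c
def load(f): return dict(np.load(f'pics/{f}.npz'))
def ray(c,u,v,z):
    R,_=cv2.Rodrigues(np.float64(c['rvec'])); t=np.float64(c['tvec']).ravel()
    d=R.T@np.linalg.inv(c['K'])@np.array([u,v,1.]); o=-R.T@t
    return o+d*(z-o[2])/d[2]
def proj(c,p): return cv2.projectPoints(np.float64(p).reshape(-1,3),np.float64(c['rvec']),np.float64(c['tvec']),np.float64(c['K']),None)[0].reshape(-1,2)
E
python3 - <<'E'
from h import *
a=[snap(n,n+'0')['color'] for n in('scene','side','wrist')]
for n in('scene','side'):
    c=load(n+'0');R=cv2.Rodrigues(c['rvec'])[0];print(n,-R.T@c['tvec'].ravel(),c['K'][0,0])
cv2.imwrite('pics/s0big.png',cv2.resize(a[0],(800,600),interpolation=cv2.INTER_CUBIC)[:,:,::-1])
cv2.imwrite('pics/d0big.png',cv2.resize(a[1],(800,600),interpolation=cv2.INTER_CUBIC)[:,:,::-1])
s=bot.observe();print(s)
E
```

```text
scene [1.29351557 0.58266697 0.76483037] 430.25697695965255
side [ 0.17635144 -0.48394814  0.53558053] 348.4589507653945
{'clock': 0.15, 'joint_pos': array([ 1.09545972e+00,  5.28277370e-01,  1.43359389e+00, -7.59028727e-06,
        1.18139492e+00, -1.78504360e-01]), 'joint_vel': array([-1.10505331e-03, -3.05023345e-03, -4.75092745e-03, -1.08423740e-03,
        6.13254396e-04, -7.46943219e-05]), 'joint_efforts': array([ 1.90275177e-04, -4.40435815e+01, -1.76841080e+01,  6.33253064e-02,
        5.51758544e-02, -7.42998009e-05]), 'position': array([0.18251765, 0.59715632, 0.20988572]), 'orientation': array([[-7.59623833e-04,  2.92489075e-01,  9.56268563e-01],
       [-1.49120783e-03,  9.56267444e-01, -2.92489917e-01],
       [-9.99998600e-01, -1.64817748e-03, -2.90241544e-04]]), 'contact_force': array([-0.38372699,  0.67368506,  0.23171849]), 'moment': array([ 0.00687476, -0.00464931,  0.04174178]), 'finger_gap': 0.0871654686095691}
```

View pics/s0big.png

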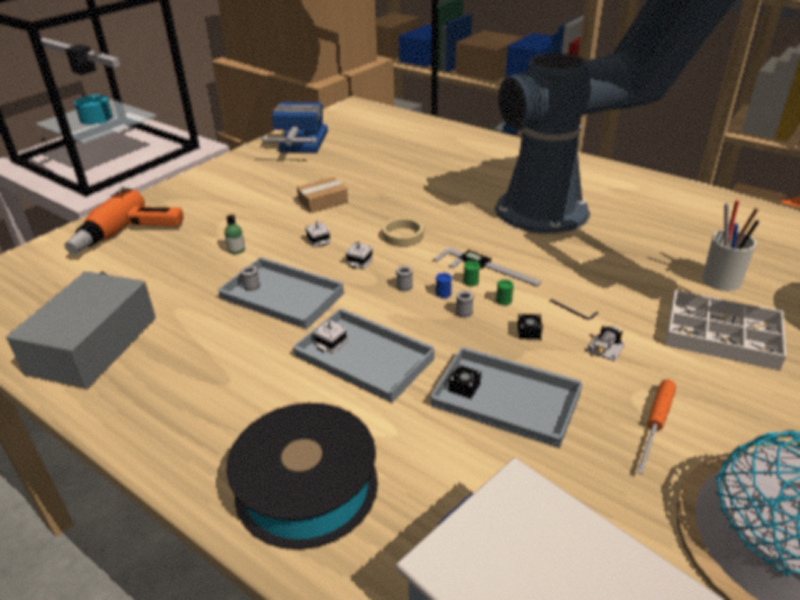

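View pics/d0big.png

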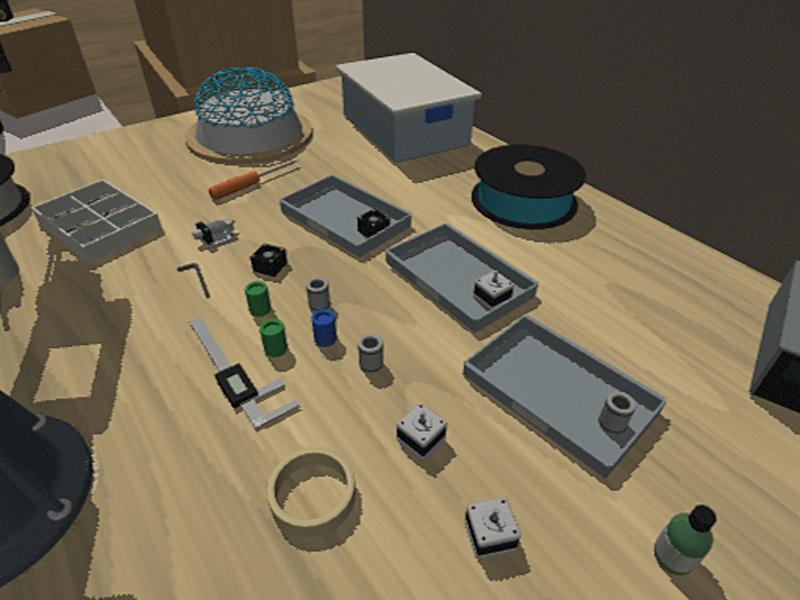

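Scene view (800x600): the steel bearings are at (405,278) and (464,303). They are plain grey, so they fit. The blue look-alike (443,285) and the green ones (471,272) and (505,293) are not meant. Motors are at (318,233) and (358,254), the fan at (530,326), the print head at (607,342). Trays: bearings (280,290), motors (363,352), fans (505,395).

```bash
python3 - <<'E'
from h import *
s,d=load('scene0'),load('side0'); k=.64
P={'motA':((358,250),(422,423),.036),'motB':((318,230),(494,519),.036),'bearA':((405,269),(371,342),.042),'bearB':((464,295),(318,285),.042),
'blue':((443,276),(324,316),.042),'g1':((471,264),(273,327),.042),'g2':((505,284),(257,288),.042),'fan':((530,320),(268,255),.028),'head':((607,342),(215,233),.015),
'tbear':((250,270),(619,400),.045),'tmot':((330,330),(493,285),.039),'tfan':((464,375),(373,218),.031)}
for n,(a,b,z) in P.items(): print(n,ray(s,a[0]*k,a[1]*k,z)[:2].round(3),ray(d,b[0]*k,b[1]*k,z)[:2].round(3))
# tray corners outer top z=.025, side view
T={'b':[(525,318),(664,402),(607,468),(465,362)],'m':[(445,226),(537,287),(478,322),(388,250)],'f':[(334,178),(410,214),(362,246),(282,204)]}
for n,q in T.items():
    p=np.array([ray(d,u*k,v*k,.025)[:2] for u,v in q]); print(n,p.round(3).tolist(),p.mean(0).round(3))
T={'b':[(262,260),(343,290),(304,320),(221,290)],'m':[(341,312),(434,350),(391,390),(296,348)],'f':[(459,352),(580,382),(559,436),(432,398)]}
for n,q in T.items():
    p=np.array([ray(s,u*k,v*k,.025)[:2] for u,v in q]); print(n,p.round(3).tolist(),p.mean(0).round(3))
im=d['color'][:,:,::-1]
cv2.imwrite('pics/crop1.png',cv2.resize(im[150:375,130:430],(800,600),interpolation=cv2.INTER_CUBIC))
E
```

```text
motA [ 0.422 -0.199] [ 0.415 -0.209]
motB [ 0.409 -0.322] [ 0.403 -0.336]
bearA [ 0.431 -0.073] [ 0.436 -0.078]
bearB [0.438 0.066] [0.438 0.059]
blue [0.409 0.   ] [ 0.413 -0.001]
g1 [0.344 0.022] [0.348 0.019]
g2 [0.365 0.11 ] [0.365 0.103]
fan [0.419 0.192] [0.419 0.184]
head [0.382 0.321] [0.381 0.308]
tbear [ 0.609 -0.316] [ 0.612 -0.32 ]
tmot [ 0.653 -0.07 ] [ 0.643 -0.083]
tfan [0.609 0.175] [0.609 0.172]
b [[0.643, -0.149], [0.67, -0.346], [0.544, -0.362], [0.522, -0.162]] [ 0.595 -0.255]
m [[0.699, 0.089], [0.706, -0.112], [0.585, -0.117], [0.581, 0.089]] [ 0.643 -0.013]
f [[0.632, 0.339], [0.673, 0.153], [0.553, 0.122], [0.508, 0.311]] [0.592 0.231]
b [[0.551, -0.348], [0.536, -0.143], [0.647, -0.14], [0.67, -0.336]] [ 0.601 -0.242]
m [[0.59, -0.101], [0.58, 0.097], [0.698, 0.097], [0.711, -0.097]] [ 0.645 -0.001]
f [[0.56, 0.134], [0.511, 0.329], [0.633, 0.352], [0.676, 0.159]] [0.595 0.244]
```

View pics/crop1.png

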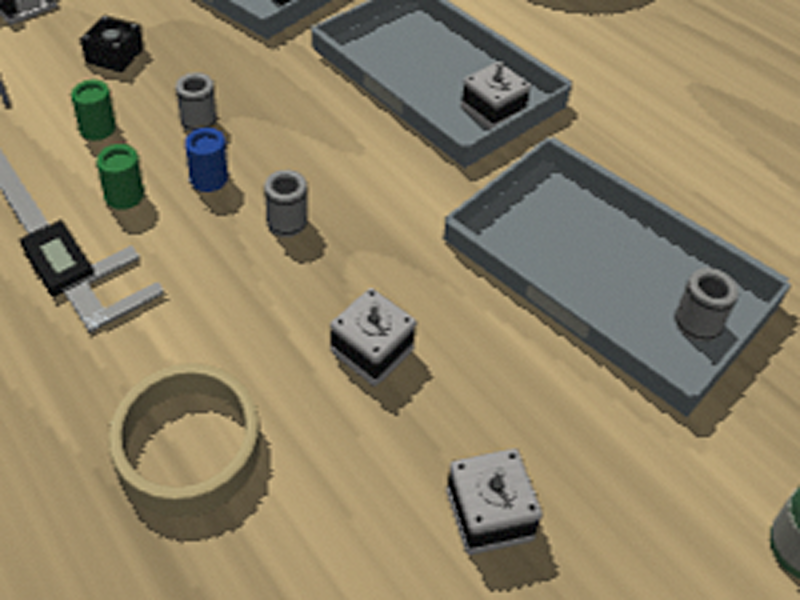

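send_rows(
  rows=[
    [[-60, -160, 242], [-17, 0, 0]],
    [[-60, -160, 242], [-17, 0, 0]],
    [[-60, -160, 242], [-17, 0, 0]],
    [[-60, -160, 242], [-17, 0, 0]],
    [[-60, -160, 242], [-17, 0, 0]],
    [[-60, -160, 242], [-17, 0, 0]],
    [[-60, -160, 242], [-17, 0, 0]],
    [[-60, -160, 242], [-17, 0, 0]],
    [[-60, -160, 242], [-17, 0, 0]],
    [[-60, -160, 242], [-17, 0, 0]],
  ],
  fingers=1,
  grip_force=25,
)

```text
clock: 0.98
position: [0.3671, 0.3738, 0.2704]
orientation: [[-0.001, 0.002, 1.0], [0.0, 1.0, -0.002], [-1.0, 0.0, -0.001]]
contact_force: [-0.8, -0.4, 0.0]
finger_gap: 0.0871
```

send_rows(
  rows=[
    [[-15, -40, 30], [0, 0, 0]],
    [[-30, -80, 60], [0, 0, 0]],
    [[-30, -120, 70], [0, 0, 0]],
    [[-30, -160, 70], [0, 0, 0]],
    [[-30, -200, 70], [0, 0, 0]],
    [[-30, -240, 70], [0, 0, 0]],
    [[-30, -280, 70], [0, 0, 0]],
    [[-30, -320, 70], [0, 0, 0]],
    [[-30, -360, 70], [0, 0, 0]],
    [[-30, -400, 70], [0, 0, 0]],
  ],
)

```text
clock: 1.82
position: [0.4367, -0.0195, 0.3002]
orientation: [[-0.001, -0.003, 1.0], [0.001, 1.0, 0.003], [-1.0, 0.001, -0.001]]
contact_force: [0.8, 0.6, -0.0]
finger_gap: 0.0873
```

send_rows(
  rows=[
    [[0, -40, 0], [0, 0, 0]],
    [[0, -80, 0], [0, 0, 0]],
    [[0, -120, 0], [0, 0, 0]],
    [[0, -160, 0], [0, 0, 0]],
    [[0, -190, 0], [0, 0, 0]],
    [[0, -190, 0], [0, 0, 0]],
    [[0, -190, 0], [0, 0, 0]],
  ],
)

```text
clock: 2.4
position: [0.4378, -0.2094, 0.2997]
orientation: [[-0.001, 0.001, 1.0], [0.002, 1.0, -0.001], [-1.0, 0.002, -0.001]]
contact_force: [0.2, 0.3, 0.0]
finger_gap: 0.0871
```

```bash
python3 - <<'E'
from h import *
c=snap('wrist','w1');s=bot.observe();print(s['clock'],s['position'].round(4),s['joint_pos'].round(2))
R=cv2.Rodrigues(c['rvec'])[0];print(-R.T@c['tvec'].ravel(),R[2],c['K'][0,0])
cv2.imwrite('pics/w1b.png',cv2.resize(c['color'][:,:,::-1],(800,600)))
E
```

```text
2.45 [ 0.4374 -0.2081  0.2998] [-0.68  0.23  1.65  0.    1.26 -2.25]
[ 0.36621833 -0.21093212  0.47294319] [ 0.25999368  0.0017354  -0.96560876] 329.49198491703237
```

View pics/w1b.png

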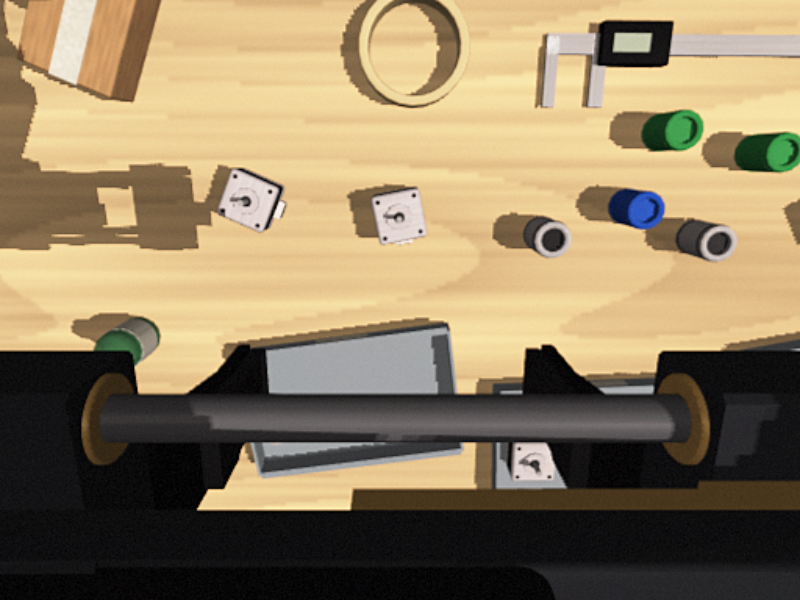

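The wrist view shows motor A at (400,215) with its connector down (+x), and motor B at (250,200) with its connector to the right (about +y). The steel bearings are at (550,238) and (715,242), the blue one at (637,208), the greens at (672,130) and (768,152). I'll measure these with masks.

```bash
cat >> h.py <<'E'
def blob(c,uv,mask,z,lo=30,ker=3):
    m=cv2.morphologyEx(mask.astype(np.uint8)*255,cv2.MORPH_CLOSE,np.ones((ker,ker),np.uint8))
    cs=[k for k in cv2.findContours(m,cv2.RETR_EXTERNAL,cv2.CHAIN_APPROX_NONE)[0] if cv2.contourArea(k)>lo]
    k=min(cs,key=lambda k:np.linalg.norm(k.reshape(-1,2).mean(0)-uv))
    w=np.float32([ray(c,u,v,z)[:2] for u,v in k.reshape(-1,2)])
    (x,y),s,a=cv2.minAreaRect(w*1000); return np.round([x,y,*s,a],1)
E
python3 - <<'E'
from h import *
c=load('w1');hsv=cv2.cvtColor(c['color'],cv2.COLOR_RGB2HSV);H,S,V=[hsv[:,:,i].astype(int) for i in range(3)]
k=.64
m=(S<45)&(V>150)
for n,uv in(('A',(400,215)),('B',(250,200)),('tray',(532,462))): print(n,blob(c,np.array(uv)*k,m,.034 if n!='tray' else .037,ker=5))
m=(S<60)
for n,uv in(('bA',(552,238)),('bB',(718,242))): print(n,blob(c,np.array(uv)*k,m,.042))
im=c['color'][:,:,::-1]
a=cv2.resize(im[95:170,120:290],(800,353),interpolation=cv2.INTER_NEAREST)
b=cv2.resize(im[60:175,310:512],(530,300),interpolation=cv2.INTER_NEAREST)
o=np.zeros((600,800,3),np.uint8);o[:353]=a;o[353:]=cv2.resize(b,(800,450))[100:347]
cv2.imwrite('pics/cr2.png',o)
E
```

```text
A [ 415.1 -206.5   43.    40.2   11. ]
B [ 402.2 -330.2   50.5   40.9   66.9]
tray [650.9 -79.5  67.9  47.8  89.9]
bA [430.7 -82.6  40.9  30.2  73.7]
bB [433.7  51.6  52.8  30.2  80.2]
```

View pics/cr2.png

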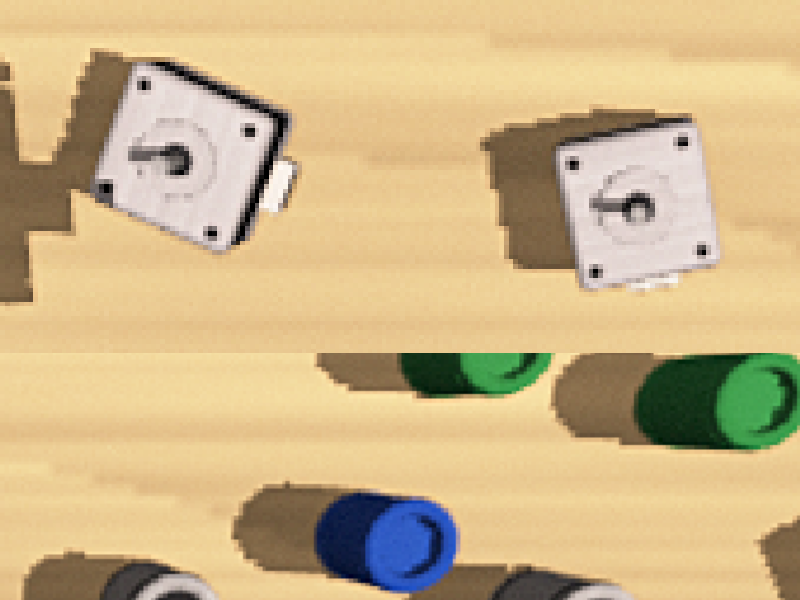

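send_rows(
  rows=[
    [[40, 2, -10], [-6, 0, 0]],
    [[80, 2, -22], [-11, 0, 0]],
    [[120, 2, -22], [-11, 0, 0]],
    [[160, 2, -22], [-11, 0, 0]],
    [[200, 2, -22], [-11, 0, 0]],
    [[225, 2, -22], [-11, 0, 0]],
    [[250, 2, -22], [-11, 0, 0]],
    [[265, 2, -22], [-11, 0, 0]],
    [[275, 2, -22], [-11, 0, 0]],
    [[279, 2, -22], [-11, 0, 0]],
  ],
)

```text
clock: 3.28
position: [0.4149, -0.2047, 0.0202]
orientation: [[-0.003, -0.194, 0.981], [0.003, 0.981, 0.194], [-1.0, 0.003, -0.002]]
contact_force: [-0.2, 0.6, 0.7]
finger_gap: 0.0871
```

send_rows(
  rows=[
    [[0, 0, 0], [0, 0, 0]],
    [[0, 0, 0], [0, 0, 0]],
    [[0, 0, 0], [0, 0, 0]],
    [[0, 0, 0], [0, 0, 0]],
    [[0, 0, 0], [0, 0, 0]],
    [[0, 0, 0], [0, 0, 0]],
    [[0, 0, 0], [0, 0, 0]],
    [[0, 0, 0], [0, 0, 0]],
  ],
  fingers=-1,
)

```text
clock: 3.95
position: [0.415, -0.2076, 0.0219]
orientation: [[-0.001, -0.19, 0.982], [0.001, 0.982, 0.19], [-1.0, 0.001, -0.0]]
contact_force: [0.7, 2.2, 0.9]
finger_gap: 0.0418
```

send_rows(
  rows=[
    [[-20, 0, 0], [0, 0, 0]],
    [[-50, 0, 0], [0, 0, 0]],
    [[-80, 0, 0], [7, 0, 0]],
    [[-100, 0, 0], [14, 0, 0]],
    [[-110, 0, 0], [21, 0, 0]],
    [[-110, 0, 0], [28, 0, 0]],
    [[-110, 0, 0], [35, 0, 0]],
    [[-110, 0, 0], [42, 0, 0]],
    [[-110, 0, 0], [49, 0, 0]],
    [[-110, 0, 0], [56, 0, 0]],
  ],
)

```text
clock: 4.78
position: [0.4151, -0.2079, 0.1318]
orientation: [[0.0, 0.712, 0.703], [-0.0, 0.703, -0.712], [-1.0, -0.0, 0.0]]
contact_force: [0.0, 1.5, 0.2]
finger_gap: 0.0005
```

send_rows(
  rows=[
    [[0, 0, 0], [7, 0, 0]],
    [[0, 0, 0], [14, 0, 0]],
    [[0, 0, 0], [21, 0, 0]],
    [[0, 0, 0], [28, 0, 0]],
    [[0, 0, 0], [35, 0, 0]],
    [[0, 0, 0], [42, 0, 0]],
    [[0, 0, 0], [45, 0, 0]],
    [[0, 0, 0], [45, 0, 0]],
  ],
)

```text
clock: 5.45
position: [0.4151, -0.2079, 0.1316]
orientation: [[-0.0, 1.0, -0.001], [0.0, -0.001, -1.0], [-1.0, -0.0, -0.0]]
contact_force: [0.1, -0.2, -0.6]
finger_gap: 0.0005
```

The gap closed to 0.5 mm, so the motor slipped out. I'll look before doing anything else.

```bash
python3 - <<'E'
from h import *
c=snap('wrist','w2');d=snap('side','side2')
im=np.hstack([cv2.resize(c['color'],(400,300)),cv2.resize(d['color'][200:384,180:425],(400,300))])[:,:,::-1]
cv2.imwrite('pics/w2b.png',cv2.resize(im,(800,300)))
E
```

```text
(no output)
```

View pics/w2b.png

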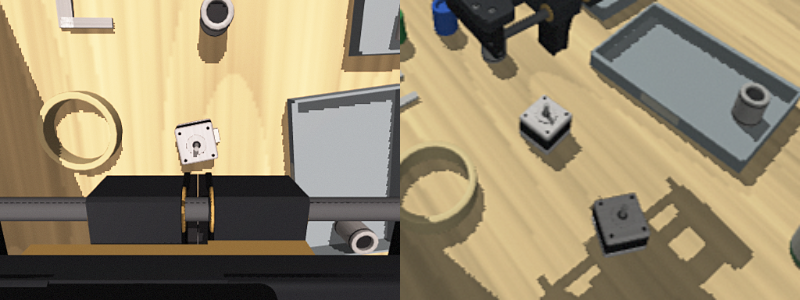

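```bash
python3 - <<'E'
from h import *
c=load('w2');hsv=cv2.cvtColor(c['color'],cv2.COLOR_RGB2HSV);H,S,V=[hsv[:,:,i].astype(int) for i in range(3)]
print(blob(c,np.array((252,184)),(S<45)&(V>150),.034,ker=5))
d=load('side2');hsv=cv2.cvtColor(d['color'],cv2.COLOR_RGB2HSV)
o=load('side0');ho=cv2.cvtColor(o['color'],cv2.COLOR_RGB2HSV)
print(blob(o,(270,271),(ho[:,:,1]<45)&(ho[:,:,2]>130),.034,ker=5),blob(d,(514,270),(hsv[:,:,1]<45)&(hsv[:,:,2]>130),.034,ker=5))
for u in((545-400,112),):print(ray(d,180+u[0]*245/400,200+u[1]*184/300,.036)[:2])
s=bot.observe();print(s['position'],s['finger_gap'])
E
```

```text
[ 415.3 -203.2   46.    45.    11.3]
[ 416.1 -206.1   40.3   39.3   11. ] [ 968.6 -346.7  217.    19.6   24.7]
[ 0.41622463 -0.20432177]
[ 0.41516578 -0.20786457  0.1316278 ] 0.0007139091027020622
```

The motor still stands at about (416,-206), so the fingers slid up along it. I'll regrip lower, firmer and with a gentler lift.

send_rows(
  rows=[
    [[0, 0, -1], [7, 0, 0]],
    [[0, 0, -1], [14, 0, 0]],
    [[0, 0, -1], [21, 0, 0]],
    [[0, 0, -1], [28, 0, 0]],
    [[0, 0, -1], [35, 0, 0]],
    [[0, 0, -1], [42, 0, 0]],
    [[0, 0, -1], [49, 0, 0]],
    [[0, 0, -1], [56, 0, 0]],
    [[0, 0, -1], [63, 0, 0]],
    [[0, 0, -1], [70, 0, 0]],
  ],
  fingers=1,
  grip_force=55,
)

```text
clock: 6.38
position: [0.4152, -0.2068, 0.1316]
orientation: [[-0.0, 0.338, -0.941], [0.0, -0.941, -0.338], [-1.0, -0.0, 0.0]]
contact_force: [-0.7, 0.7, -1.0]
finger_gap: 0.059
```

send_rows(
  rows=[
    [[0, 0, 0], [7, 0, 0]],
    [[0, 0, 0], [9, 0, 0]],
    [[20, 0, 0], [9, 0, 0]],
    [[45, 0, 0], [9, 0, 0]],
    [[70, 0, 0], [9, 0, 0]],
    [[90, 0, 0], [9, 0, 0]],
    [[103, 0, 0], [9, 0, 0]],
    [[110, 0, 0], [9, 0, 0]],
    [[114, 0, 0], [9, 0, 0]],
    [[114, 0, 0], [9, 0, 0]],
  ],
)

```text
clock: 7.22
position: [0.4152, -0.2068, 0.0172]
orientation: [[-0.001, 0.191, -0.982], [0.001, -0.982, -0.191], [-1.0, -0.001, 0.001]]
contact_force: [-0.5, 0.2, -0.0]
finger_gap: 0.087
```

send_rows(
  rows=[
    [[0, 0, 0], [0, 0, 0]],
    [[0, 0, 0], [0, 0, 0]],
    [[0, 0, 0], [0, 0, 0]],
    [[0, 0, 0], [0, 0, 0]],
    [[0, 0, 0], [0, 0, 0]],
    [[0, 0, 0], [0, 0, 0]],
    [[0, 0, 0], [0, 0, 0]],
    [[0, 0, 0], [0, 0, 0]],
    [[0, 0, 0], [0, 0, 0]],
    [[0, 0, 0], [0, 0, 0]],
  ],
  fingers=-1,
)

```text
clock: 8.05
position: [0.4151, -0.2065, 0.0177]
orientation: [[-0.0, 0.191, -0.982], [0.001, -0.982, -0.191], [-1.0, -0.001, 0.0]]
contact_force: [-0.5, 1.6, 3.6]
finger_gap: 0.0407
```

send_rows(
  rows=[
    [[-2, 0, 0], [0, 0, 0]],
    [[-5, 0, 0], [0, 0, 0]],
    [[-10, 0, 0], [0, 0, 0]],
    [[-15, 0, 0], [0, 0, 0]],
  ],
)

```text
clock: 8.38
position: [0.4152, -0.2069, 0.0329]
orientation: [[-0.0, 0.191, -0.982], [0.0, -0.982, -0.191], [-1.0, -0.0, 0.0]]
contact_force: [-1.5, -0.1, -2.0]
finger_gap: 0.0408
```

send_rows(
  rows=[
    [[-10, 0, 0], [0, 0, 0]],
    [[-25, 0, 0], [0, 0, 0]],
    [[-42, 0, 0], [-4, 0, 0]],
    [[-60, 0, 0], [-9, 0, 0]],
    [[-78, 0, 0], [-15, 0, 0]],
    [[-90, 0, 0], [-21, 0, 0]],
    [[-95, 0, 0], [-27, 0, 0]],
    [[-95, 0, 0], [-33, 0, 0]],
    [[-95, 0, 0], [-39, 0, 0]],
    [[-95, 0, 0], [-45, 0, 0]],
  ],
)

```text
clock: 9.22
position: [0.4152, -0.2068, 0.1283]
orientation: [[0.001, 0.832, -0.555], [-0.0, -0.555, -0.832], [-1.0, 0.001, 0.0]]
contact_force: [0.0, 0.4, -2.8]
finger_gap: 0.0408
```

send_rows(
  rows=[
    [[0, 0, 0], [-6, 0, 0]],
    [[0, 0, 0], [-12, 0, 0]],
    [[0, 0, 0], [-18, 0, 0]],
    [[0, 0, 0], [-24, 0, 0]],
    [[0, 0, 0], [-29, 0, 0]],
    [[0, 0, 0], [-32, 0, 0]],
    [[0, 0, 0], [-34, 0, 0]],
    [[0, 0, 0], [-34, 0, 0]],
  ],
)

```text
clock: 9.88
position: [0.4151, -0.2067, 0.128]
orientation: [[-0.0, 1.0, 0.0], [-0.0, 0.0, -1.0], [-1.0, -0.0, 0.0]]
contact_force: [0.7, 0.0, -2.6]
finger_gap: 0.0406
```

send_rows(
  rows=[
    [[0, 8, -9], [0, 0, 0]],
    [[0, 23, -27], [0, 0, 0]],
    [[0, 45, -52], [0, 0, 0]],
    [[0, 68, -79], [0, 0, 0]],
    [[0, 91, -106], [0, 0, 0]],
    [[0, 114, -132], [0, 0, 0]],
    [[0, 137, -158], [0, 0, 0]],
    [[0, 160, -184], [0, 0, 0]],
    [[0, 181, -209], [0, 0, 0]],
    [[0, 199, -230], [0, 0, 0]],
  ],
)

```text
clock: 10.72
position: [0.6154, 0.0253, 0.1278]
orientation: [[0.0, 1.0, -0.0], [0.0, -0.0, -1.0], [-1.0, 0.0, -0.0]]
contact_force: [0.4, -0.6, -3.5]
finger_gap: 0.0404
```

send_rows(
  rows=[
    [[0, 14, -16], [0, 0, 0]],
    [[0, 23, -26], [0, 0, 0]],
    [[0, 27, -31], [0, 0, 0]],
    [[0, 27, -31], [0, 0, 0]],
    [[0, 27, -31], [0, 0, 0]],
  ],
)

```text
clock: 11.13
position: [0.6404, 0.0538, 0.1274]
orientation: [[-0.002, 1.0, -0.0], [-0.0, -0.0, -1.0], [-1.0, -0.002, 0.0]]
contact_force: [-0.6, -0.4, -2.3]
finger_gap: 0.0404
```

```bash
python3 - <<'E'
from h import *
c=snap('side','side3');s=bot.observe();print(s['clock'],s['position'],s['finger_gap'])
cv2.imwrite('pics/s3b.png',cv2.resize(c['color'][90:330,160:480],(800,600),interpolation=cv2.INTER_CUBIC)[:,:,::-1])
E
```

```text
11.1833 [0.6401925  0.05343663 0.12739973] 0.04085214962105985
```

View pics/s3b.png

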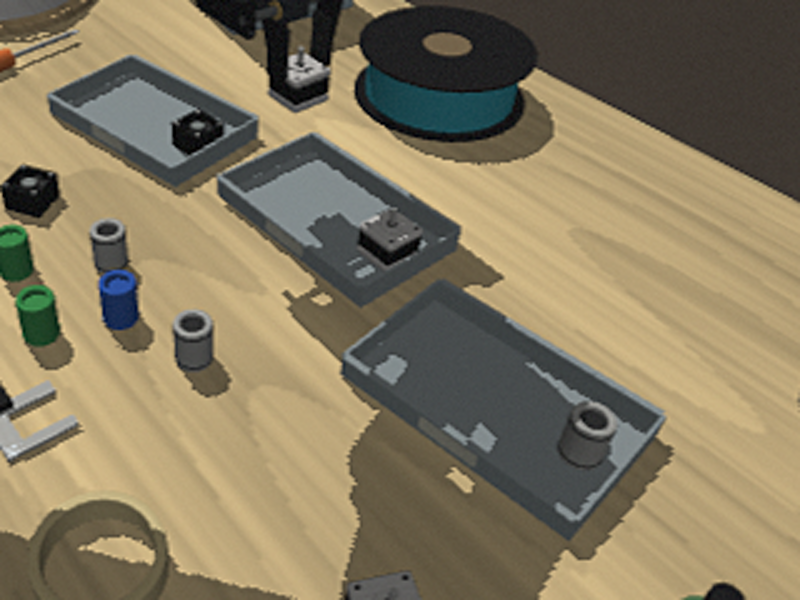

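Motor A hangs upright at (300,80), above the far end of the motor tray at (310,210). I'll lower it now.

send_rows(
  rows=[
    [[12, 0, 0], [0, 0, 0]],
    [[32, 0, 0], [0, 0, 0]],
    [[54, 0, 0], [0, 0, 0]],
    [[74, 0, 0], [0, 0, 0]],
    [[88, 0, 0], [0, 0, 0]],
    [[97, 0, 0], [0, 0, 0]],
    [[102, 0, 0], [0, 0, 0]],
    [[105, 0, 0], [0, 0, 0]],
    [[106, 0, 0], [0, 0, 0]],
    [[106, 0, 0], [0, 0, 0]],
  ],
)

```text
clock: 12.02
position: [0.6418, 0.0539, 0.0221]
orientation: [[0.001, 1.0, -0.0], [-0.0, -0.0, -1.0], [-1.0, 0.001, 0.0]]
contact_force: [-0.7, 0.2, -2.5]
finger_gap: 0.0405
```

send_rows(
  rows=[
    [[0, 0, 0], [0, 0, 0]],
    [[0, 0, 0], [0, 0, 0]],
    [[0, 0, 0], [0, 0, 0]],
    [[0, 0, 0], [0, 0, 0]],
    [[0, 0, 0], [0, 0, 0]],
  ],
  fingers=0.38,
)

```text
clock: 12.43
position: [0.6418, 0.0541, 0.0223]
orientation: [[0.001, 1.0, 0.0], [-0.0, 0.0, -1.0], [-1.0, 0.001, 0.0]]
contact_force: [1.1, -0.0, -1.2]
finger_gap: 0.0585
```

send_rows(
  rows=[
    [[-15, 0, 0], [0, 0, 0]],
    [[-40, 0, 0], [0, 0, 0]],
    [[-75, 0, 0], [0, 0, 0]],
    [[-110, 0, 0], [0, 0, 0]],
    [[-140, 0, 0], [0, 0, 0]],
    [[-140, 0, 0], [0, 0, 0]],
  ],
)

```text
clock: 12.93
position: [0.6462, 0.0539, 0.1693]
orientation: [[0.014, 1.0, 0.0], [-0.001, 0.0, -1.0], [-1.0, 0.014, 0.001]]
contact_force: [1.3, -0.1, 0.3]
finger_gap: 0.0601
```

send_rows(
  rows=[
    [[0, -10, 16], [3, 0, 0]],
    [[0, -30, 48], [9, 0, 0]],
    [[0, -50, 80], [15, 0, 0]],
    [[0, -70, 113], [20, 0, 0]],
    [[0, -90, 145], [23, 0, 0]],
    [[0, -110, 177], [23, 0, 0]],
    [[0, -130, 209], [23, 0, 0]],
    [[0, -150, 242], [23, 0, 0]],
    [[0, -170, 274], [23, 0, 0]],
    [[0, -190, 306], [23, 0, 0]],
  ],
  fingers=1,
)

```text
clock: 13.77
position: [0.4501, -0.2531, 0.1617]
orientation: [[0.0, 0.921, -0.391], [-0.0, -0.391, -0.921], [-1.0, 0.0, 0.0]]
contact_force: [-0.3, -0.1, -0.3]
finger_gap: 0.0869
```

```bash
python3 - <<'E'
from h import *
s=bot.observe();R=s['orientation'];t=np.array([.401,-.334,.13]);print(s['position'],s['joint_pos'].round(2),(R.T@(t-s['position'])*1000).round(1))
c=snap('side','side4');h=cv2.cvtColor(c['color'],cv2.COLOR_RGB2HSV);print(blob(c,(316,333),(h[:,:,1]<45)&(h[:,:,2]>90),.034,ker=5))
c=load('side0');h=cv2.cvtColor(c['color'],cv2.COLOR_RGB2HSV);print(blob(c,(316,333),(h[:,:,1]<45)&(h[:,:,2]>130),.034,ker=5))
E
```

```text
[ 0.45009779 -0.25313669  0.16165092] [-0.73  0.45  1.75  0.    0.94 -0.33] [ 31.7 -13.6  93.6]
[ 397.  -339.5   52.4   48.2   65.8]
[ 403.  -334.8   39.2   40.9   66.3]
```

send_rows(
  rows=[
    [[10, -4, 30], [0, 0, 0]],
    [[20, -9, 62], [0, 0, 0]],
    [[32, -12, 86], [0, 0, 0]],
    [[50, -13, 94], [0, 0, 0]],
    [[75, -13, 94], [0, 0, 0]],
    [[102, -13, 94], [0, 0, 0]],
    [[124, -13, 94], [0, 0, 0]],
    [[137, -13, 94], [0, 0, 0]],
    [[144, -13, 94], [0, 0, 0]],
    [[144, -13, 94], [0, 0, 0]],
  ],
)

```text
clock: 14.65
position: [0.402, -0.3324, 0.0162]
orientation: [[-0.002, 0.92, -0.391], [0.002, -0.391, -0.92], [-1.0, -0.003, -0.002]]
contact_force: [0.2, 0.3, 0.3]
finger_gap: 0.0869
```

send_rows(
  rows=[
    [[0, 0, 0], [0, 0, 0]],
    [[0, 0, 0], [0, 0, 0]],
    [[0, 0, 0], [0, 0, 0]],
    [[0, 0, 0], [0, 0, 0]],
    [[0, 0, 0], [0, 0, 0]],
    [[0, 0, 0], [0, 0, 0]],
    [[0, 0, 0], [0, 0, 0]],
    [[0, 0, 0], [0, 0, 0]],
    [[0, 0, 0], [0, 0, 0]],
    [[0, 0, 0], [0, 0, 0]],
  ],
  fingers=-1,
)

```text
clock: 15.48
position: [0.4026, -0.3333, 0.0178]
orientation: [[-0.0, 0.921, -0.391], [-0.0, -0.391, -0.921], [-1.0, -0.0, 0.0]]
contact_force: [-1.3, -0.3, 2.8]
finger_gap: 0.0404
```

send_rows(
  rows=[
    [[-2, 0, 0], [0, 0, 0]],
    [[-7, 0, 0], [0, 0, 0]],
    [[-17, 0, 0], [0, 0, 0]],
    [[-32, 0, 0], [0, 0, 0]],
    [[-50, 0, 0], [-4, 0, 0]],
    [[-70, 0, 0], [-9, 0, 0]],
    [[-90, 0, 0], [-15, 0, 0]],
    [[-104, 0, 0], [-20, 0, 0]],
    [[-110, 0, 0], [-23, 0, 0]],
    [[-110, 0, 0], [-23, 0, 0]],
  ],
)

```text
clock: 16.32
position: [0.4034, -0.3341, 0.13]
orientation: [[0.003, 1.0, 0.001], [-0.003, 0.001, -1.0], [-1.0, 0.003, 0.003]]
contact_force: [-0.7, 0.7, -2.6]
finger_gap: 0.0409
```

```bash
python3 - <<'E'
from h import *
s=bot.observe();R=s['orientation'];t=np.array([.644,-.010,.1277]);print(s['position'],s['joint_pos'].round(2),(R.T@(t-s['position'])*1000).round(1))
E
```

```text
[ 0.40335161 -0.33414973  0.13001196] [-0.91  0.51  1.77 -0.    0.86 -0.91] [   1.9  240.9 -323.9]
```

send_rows(
  rows=[
    [[0, 6, -8], [0, 0, 0]],
    [[0, 20, -26], [0, 0, 0]],
    [[0, 42, -55], [0, 0, 0]],
    [[0, 65, -86], [0, 0, 0]],
    [[0, 88, -117], [0, 0, 0]],
    [[0, 111, -148], [0, 0, 0]],
    [[0, 134, -179], [0, 0, 0]],
    [[0, 157, -210], [0, 0, 0]],
    [[0, 180, -240], [0, 0, 0]],
    [[0, 202, -270], [0, 0, 0]],
  ],
)

```text
clock: 17.15
position: [0.6047, -0.0603, 0.1265]
orientation: [[-0.002, 1.0, -0.001], [0.001, -0.001, -1.0], [-1.0, -0.003, -0.001]]
contact_force: [0.3, -1.3, -2.2]
finger_gap: 0.0408
```

send_rows(
  rows=[
    [[0, 20, -27], [0, 0, 0]],
    [[0, 33, -43], [0, 0, 0]],
    [[0, 39, -52], [0, 0, 0]],
    [[8, 39, -52], [0, 0, 0]],
    [[28, 39, -52], [0, 0, 0]],
    [[48, 39, -52], [0, 0, 0]],
    [[68, 39, -52], [0, 0, 0]],
    [[84, 39, -52], [0, 0, 0]],
    [[95, 39, -52], [0, 0, 0]],
    [[101, 39, -52], [0, 0, 0]],
  ],
)

```text
clock: 17.98
position: [0.641, -0.0123, 0.0241]
orientation: [[-0.005, 1.0, -0.002], [0.001, -0.002, -1.0], [-1.0, -0.005, -0.001]]
contact_force: [0.4, 0.1, -3.3]
finger_gap: 0.0406
```

send_rows(
  rows=[
    [[4, 0, 0], [0, 0, 0]],
    [[6, 0, 0], [0, 0, 0]],
    [[6, 0, 0], [0, 0, 0]],
  ],
)

```text
clock: 18.23
position: [0.6438, -0.0118, 0.0213]
orientation: [[0.001, 1.0, -0.001], [-0.0, -0.001, -1.0], [-1.0, 0.001, 0.0]]
contact_force: [-0.6, 0.5, -2.1]
finger_gap: 0.0405
```

send_rows(
  rows=[
    [[0, 0, 0], [0, 0, 0]],
    [[0, 0, 0], [0, 0, 0]],
    [[0, 0, 0], [0, 0, 0]],
    [[0, 0, 0], [0, 0, 0]],
    [[0, 0, 0], [0, 0, 0]],
  ],
  fingers=0.38,
)

```text
clock: 18.65
position: [0.6441, -0.0113, 0.0212]
orientation: [[0.001, 1.0, 0.0], [-0.0, 0.0, -1.0], [-1.0, 0.001, 0.0]]
contact_force: [-0.2, 0.0, 0.2]
finger_gap: 0.059
```

send_rows(
  rows=[
    [[-15, 0, 0], [0, 0, 0]],
    [[-40, 0, 0], [0, 0, 0]],
    [[-75, 0, 0], [0, 0, 0]],
    [[-105, 0, 0], [0, 0, 0]],
    [[-130, -20, 0], [0, 0, 0]],
    [[-140, -50, 8], [0, 0, 0]],
    [[-140, -85, 20], [0, 0, 0]],
    [[-140, -120, 30], [0, 0, 0]],
    [[-140, -150, 36], [0, 0, 0]],
    [[-140, -160, 36], [0, 0, 0]],
  ],
)

```text
clock: 19.48
position: [0.4783, -0.047, 0.1606]
orientation: [[-0.005, 1.0, -0.001], [0.001, -0.001, -1.0], [-1.0, -0.005, -0.001]]
contact_force: [-0.6, 1.3, 0.0]
finger_gap: 0.06
```

```bash
python3 - <<'E'
from h import *
s=bot.observe();R=s['orientation']
c=snap('side','side5');w=snap('wrist','w5')
o=np.hstack([cv2.resize(c['color'][90:310,160:453],(400,300)),cv2.resize(w['color'],(400,300))])
cv2.imwrite('pics/b5.png',o[:,:,::-1])
print(s['position'],s['clock'])
d=load('side0');h=cv2.cvtColor(d['color'],cv2.COLOR_RGB2HSV)
for n,u in(('A',(371,342)),('B',(318,285))):
    # outer top rim: silhouette left/right at z and top of blob
    m=((h[:,:,1]<60)).astype(np.uint8)
    n_,l,st,ce=cv2.connectedComponentsWithStats(m); i=np.array(u)*.64
    k=np.argmin(np.linalg.norm(ce-i-[0,5],axis=1)+1e3*(st[:,4]<80)); x,y,wd,ht,a=st[k]
    print(n,st[k], ray(d,x+(wd-1)/2,y,.042)[:2]) # far rim
    cen=ray(d,x+(wd-1)/2,y,.042)[:2]; v=np.array([.176,-.484])-cen; print((cen+v/np.linalg.norm(v)*.016).round(4))
E
```

```text
[ 0.47826028 -0.04701382  0.16062483] 19.4833
A [229 214  16  25 351] [ 0.44235151 -0.06518284]
[ 0.4338 -0.0787]
B [196 177  15  29 277] [0.44682147 0.07665443]
[0.4399 0.0622]
```

View pics/b5.png

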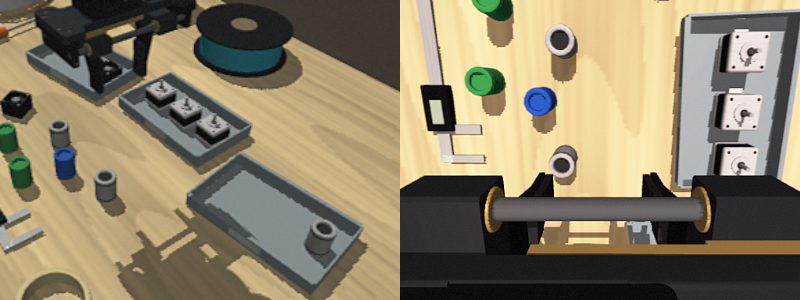

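Both motors stand in the motor tray beside the original one (wrist crop: column at x≈742, y 50/112/165). Next is steel bearing A, the near one. The neighbouring blue and green ones are left alone.

send_rows(
  rows=[
    [[5, -20, 12], [0, 0, 0]],
    [[15, -42, 26], [0, 0, 0]],
    [[30, -50, 30], [0, 0, 0]],
    [[50, -50, 30], [0, 0, 0]],
    [[75, -50, 30], [0, 0, 0]],
    [[100, -50, 30], [0, 0, 0]],
    [[121, -50, 30], [0, 0, 0]],
    [[135, -50, 30], [0, 0, 0]],
    [[141, -50, 30], [0, 0, 0]],
    [[141, -50, 30], [0, 0, 0]],
  ],
  fingers=0.7,
  grip_force=45,
)

```text
clock: 20.42
position: [0.4351, -0.0775, 0.0182]
orientation: [[-0.0, 1.0, 0.0], [0.0, 0.0, -1.0], [-1.0, -0.0, -0.0]]
contact_force: [0.9, 0.1, 0.5]
finger_gap: 0.074
```

send_rows(
  rows=[
    [[0, 0, 0], [0, 0, 0]],
    [[0, 0, 0], [0, 0, 0]],
    [[0, 0, 0], [0, 0, 0]],
    [[0, 0, 0], [0, 0, 0]],
    [[0, 0, 0], [0, 0, 0]],
    [[0, 0, 0], [0, 0, 0]],
    [[0, 0, 0], [0, 0, 0]],
    [[0, 0, 0], [0, 0, 0]],
    [[0, 0, 0], [0, 0, 0]],
    [[0, 0, 0], [0, 0, 0]],
  ],
  fingers=-1,
)

```text
clock: 21.25
position: [0.4337, -0.0774, 0.0199]
orientation: [[0.0, 1.0, -0.0], [-0.0, -0.0, -1.0], [-1.0, 0.0, 0.0]]
contact_force: [-1.1, -0.5, 4.7]
finger_gap: 0.0308
```

send_rows(
  rows=[
    [[-2, 0, 0], [0, 0, 0]],
    [[-7, 0, 0], [0, 0, 0]],
    [[-17, 0, 0], [0, 0, 0]],
    [[-32, 0, 0], [0, 0, 0]],
    [[-50, 0, 0], [0, 0, 0]],
    [[-70, 0, 0], [0, 0, 0]],
    [[-90, 0, 0], [0, 0, 0]],
    [[-104, 0, 0], [0, 0, 0]],
    [[-110, 0, 0], [0, 0, 0]],
    [[-110, 0, 0], [0, 0, 0]],
  ],
)

```text
clock: 22.08
position: [0.4344, -0.0776, 0.1309]
orientation: [[0.003, 1.0, -0.0], [-0.001, -0.0, -1.0], [-1.0, 0.003, 0.001]]
contact_force: [0.2, 0.4, -0.3]
finger_gap: 0.0306
```

send_rows(
  rows=[
    [[0, 10, 7], [0, 0, 0]],
    [[0, 32, 23], [0, 0, 0]],
    [[0, 58, 42], [0, 0, 0]],
    [[0, 84, 61], [0, 0, 0]],
    [[0, 110, 80], [0, 0, 0]],
    [[0, 134, 97], [0, 0, 0]],
    [[0, 149, 107], [0, 0, 0]],
    [[0, 155, 111], [0, 0, 0]],
    [[8, 155, 111], [0, 0, 0]],
    [[25, 155, 111], [0, 0, 0]],
  ],
)

```text
clock: 22.92
position: [0.5885, -0.1881, 0.1046]
orientation: [[0.001, 1.0, -0.0], [-0.0, -0.0, -1.0], [-1.0, 0.001, 0.0]]
contact_force: [0.0, 0.2, -0.9]
finger_gap: 0.0305
```

send_rows(
  rows=[
    [[20, 0, 0], [0, 0, 0]],
    [[40, 0, 0], [0, 0, 0]],
    [[58, 0, 0], [0, 0, 0]],
    [[70, 0, 0], [0, 0, 0]],
    [[77, 0, 0], [0, 0, 0]],
    [[80, 0, 0], [0, 0, 0]],
    [[81, 0, 0], [0, 0, 0]],
    [[81, 0, 0], [0, 0, 0]],
  ],
)

```text
clock: 23.58
position: [0.5889, -0.1884, 0.0241]
orientation: [[0.001, 1.0, -0.0], [-0.0, -0.0, -1.0], [-1.0, 0.001, 0.0]]
contact_force: [0.1, 0.7, -0.2]
finger_gap: 0.0309
```

send_rows(
  rows=[
    [[1, 0, 0], [0, 0, 0]],
    [[1, 0, 0], [0, 0, 0]],
  ],
)

```text
clock: 23.75
position: [0.5893, -0.1887, 0.0234]
orientation: [[0.002, 1.0, -0.0], [-0.001, -0.0, -1.0], [-1.0, 0.002, 0.001]]
contact_force: [-0.3, -0.5, -0.5]
finger_gap: 0.0303
```

send_rows(
  rows=[
    [[0, 0, 0], [0, 0, 0]],
    [[0, 0, 0], [0, 0, 0]],
    [[0, 0, 0], [0, 0, 0]],
    [[0, 0, 0], [0, 0, 0]],
    [[0, 0, 0], [0, 0, 0]],
    [[0, 0, 0], [0, 0, 0]],
  ],
  fingers=0.3,
)

```text
clock: 24.25
position: [0.5887, -0.1884, 0.0227]
orientation: [[0.0, 1.0, -0.0], [-0.0, -0.0, -1.0], [-1.0, 0.0, 0.0]]
contact_force: [-0.1, -0.6, -0.6]
finger_gap: 0.0549
```

send_rows(
  rows=[
    [[-15, 0, 0], [0, 0, 0]],
    [[-40, 0, 0], [0, 0, 0]],
    [[-75, 0, 0], [0, 0, 0]],
    [[-105, -5, -8], [0, 0, 0]],
    [[-130, -20, -33], [0, 0, 0]],
    [[-140, -38, -63], [0, 0, 0]],
    [[-140, -58, -96], [0, 0, 0]],
    [[-140, -78, -129], [0, 0, 0]],
    [[-140, -98, -162], [0, 0, 0]],
    [[-140, -118, -195], [0, 0, 0]],
  ],
)

```text
clock: 25.08
position: [0.4695, 0.0079, 0.163]
orientation: [[0.001, 1.0, -0.001], [0.0, -0.001, -1.0], [-1.0, 0.001, -0.0]]
contact_force: [0.9, 1.3, -0.3]
finger_gap: 0.0563
```

send_rows(
  rows=[
    [[0, -18, -30], [0, 0, 0]],
    [[0, -28, -47], [0, 0, 0]],
    [[5, -32, -54], [0, 0, 0]],
    [[20, -32, -54], [0, 0, 0]],
    [[45, -32, -54], [0, 0, 0]],
    [[70, -32, -54], [0, 0, 0]],
    [[70, -32, -54], [0, 0, 0]],
    [[70, -32, -54], [0, 0, 0]],
  ],
  fingers=0.5,
)

```text
clock: 25.75
position: [0.4384, 0.0602, 0.0917]
orientation: [[-0.003, 1.0, -0.001], [0.0, -0.001, -1.0], [-1.0, -0.003, -0.0]]
contact_force: [-0.1, -0.3, -0.1]
finger_gap: 0.0653
```

```bash
python3 - <<'E'
from h import *
s=bot.observe();print(s['position'])
c=snap('side','side6');w=snap('wrist','w6')
o=np.hstack([cv2.resize(c['color'][90:310,160:453],(400,300)),cv2.resize(w['color'],(400,300))])
cv2.imwrite('pics/b6.png',o[:,:,::-1])
E
```

```text
[0.43839951 0.0602138  0.0917154 ]
```

View pics/b6.png

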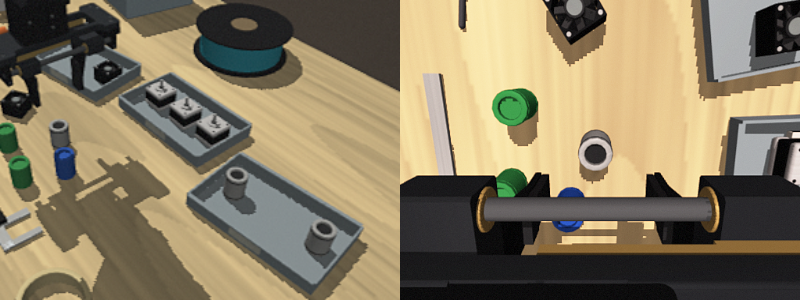

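```bash
python3 - <<'E'
from h import *
w=load('w6');h=cv2.cvtColor(w['color'],cv2.COLOR_RGB2HSV)
print(ray(w,195*1.28,154*1.28,.042)[:2], ray(w,169*1.28,210*1.28,.042)[:2])
print('fan',ray(w,172*1.28,12*1.28,.028)[:2])
d=load('side0');h=cv2.cvtColor(d['color'],cv2.COLOR_RGB2HSV)
print(blob(d,np.array((268,258))*.64,h[:,:,2]<70,.022))
cv2.imwrite('pics/fan.png',np.hstack([cv2.resize(d['color'][145:185,145:198],(400,300)),cv2.resize(w['color'][0:90,170:290],(400,300))])[:,:,::-1])
E
```

```text
[0.43651003 0.06430208] [0.41125947 0.00810557]
fan [0.41756137 0.18406968]
[417.8 180.7  68.2  62.3  32.5]
```

View pics/fan.png

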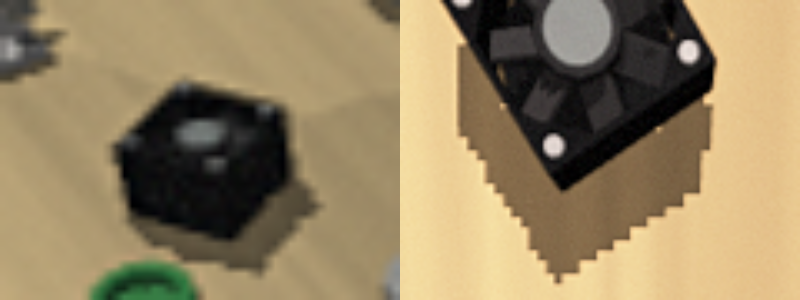

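Bearing B measures (0.437, 0.063), which agrees with the earlier estimate. The fan crop shows its corner screws and hub, with the frame turned about 35°. I'll take the bearing now.

send_rows(
  rows=[
    [[10, 0, -2], [0, 0, 0]],
    [[28, 0, -2], [0, 0, 0]],
    [[47, 0, -2], [0, 0, 0]],
    [[62, 0, -2], [0, 0, 0]],
    [[70, 0, -2], [0, 0, 0]],
    [[72, 0, -2], [0, 0, 0]],
    [[72, 0, -2], [0, 0, 0]],
  ],
)

```text
clock: 26.43
position: [0.4393, 0.0625, 0.0211]
orientation: [[0.001, 1.0, -0.0], [-0.0, -0.0, -1.0], [-1.0, 0.001, 0.0]]
contact_force: [-0.3, 0.2, -0.3]
finger_gap: 0.0651
```

send_rows(
  rows=[
    [[0, 0, 0], [0, 0, 0]],
    [[0, 0, 0], [0, 0, 0]],
    [[0, 0, 0], [0, 0, 0]],
    [[0, 0, 0], [0, 0, 0]],
    [[0, 0, 0], [0, 0, 0]],
    [[0, 0, 0], [0, 0, 0]],
    [[0, 0, 0], [0, 0, 0]],
    [[0, 0, 0], [0, 0, 0]],
    [[0, 0, 0], [0, 0, 0]],
    [[0, 0, 0], [0, 0, 0]],
  ],
  fingers=-1,
)

```text
clock: 27.27
position: [0.4383, 0.0627, 0.0208]
orientation: [[-0.001, 1.0, -0.0], [0.0, -0.0, -1.0], [-1.0, -0.001, -0.0]]
contact_force: [-1.0, -0.2, 4.5]
finger_gap: 0.0306
```

send_rows(
  rows=[
    [[-2, 0, 0], [0, 0, 0]],
    [[-7, 0, 0], [0, 0, 0]],
    [[-17, 0, 0], [0, 0, 0]],
    [[-32, 0, 0], [0, 0, 0]],
    [[-50, 0, 0], [0, 0, 0]],
    [[-70, 0, 0], [0, 0, 0]],
    [[-90, 0, 0], [0, 0, 0]],
    [[-104, 0, 0], [0, 0, 0]],
    [[-110, 0, 0], [0, 0, 0]],
    [[-110, 0, 0], [0, 0, 0]],
  ],
)

```text
clock: 28.1
position: [0.4397, 0.0626, 0.132]
orientation: [[0.004, 1.0, 0.0], [-0.0, 0.0, -1.0], [-1.0, 0.004, 0.0]]
contact_force: [0.2, -0.1, -0.5]
finger_gap: 0.0303
```

```bash
python3 - <<'E'
from h import *
s=bot.observe();R=s['orientation'];t=np.array([.597,-.254,.130]);print(s['position'],s['joint_pos'].round(2),(R.T@(t-s['position'])*1000).round(1))
w=load('w6');f=lambda x,y:ray(w,170+(x-400)*.3,y*.3,.028)[:2]
a,b,c=f(553,145),f(688,50),f(580,30);print(a,b,c,np.degrees(np.arctan2(*(b-a)[::-1])),np.linalg.norm(b-a))
E
```

```text
[0.43969214 0.06263495 0.13195224] [-0.11  0.42  1.96  0.    0.76 -0.11] [  2.6 157.3 316.6]
[0.41425808 0.16705746] [0.44125766 0.18425252] [0.42016238 0.18781727] 32.49160327350186 0.03201012014080372
```

send_rows(
  rows=[
    [[0, 5, 10], [0, 0, 0]],
    [[0, 17, 34], [0, 0, 0]],
    [[0, 33, 66], [0, 0, 0]],
    [[0, 49, 98], [0, 0, 0]],
    [[0, 65, 130], [0, 0, 0]],
    [[0, 81, 162], [0, 0, 0]],
    [[0, 97, 195], [0, 0, 0]],
    [[0, 113, 227], [0, 0, 0]],
    [[0, 129, 259], [0, 0, 0]],
    [[0, 144, 289], [0, 0, 0]],
  ],
)

```text
clock: 28.93
position: [0.5824, -0.2291, 0.1285]
orientation: [[-0.002, 1.0, -0.001], [0.001, -0.001, -1.0], [-1.0, -0.002, -0.001]]
contact_force: [1.3, 0.1, -0.6]
finger_gap: 0.03
```

send_rows(
  rows=[
    [[0, 11, 21], [0, 0, 0]],
    [[0, 14, 28], [0, 0, 0]],
    [[8, 14, 28], [0, 0, 0]],
    [[26, 14, 28], [0, 0, 0]],
    [[47, 14, 28], [0, 0, 0]],
    [[68, 14, 28], [0, 0, 0]],
    [[86, 14, 28], [0, 0, 0]],
    [[98, 14, 28], [0, 0, 0]],
    [[104, 14, 28], [0, 0, 0]],
    [[106, 14, 28], [0, 0, 0]],
  ],
)

```text
clock: 29.77
position: [0.594, -0.2522, 0.0239]
orientation: [[-0.006, 1.0, 0.001], [0.004, 0.001, -1.0], [-1.0, -0.006, -0.004]]
contact_force: [-5.4, 2.3, 10.1]
finger_gap: 0.0301
```

send_rows(
  rows=[
    [[0, 0, 0], [0, 0, 0]],
    [[0, 0, 0], [0, 0, 0]],
    [[0, 0, 0], [0, 0, 0]],
  ],
)

```text
clock: 30.02
position: [0.597, -0.2542, 0.025]
orientation: [[0.001, 1.0, 0.0], [-0.0, 0.0, -1.0], [-1.0, 0.001, 0.0]]
contact_force: [0.6, 0.3, -1.0]
finger_gap: 0.0297
```

send_rows(
  rows=[
    [[1, 0, 0], [0, 0, 0]],
    [[1, 0, 0], [0, 0, 0]],
  ],
)

```text
clock: 30.18
position: [0.5971, -0.2544, 0.0239]
orientation: [[0.001, 1.0, -0.0], [-0.0, -0.0, -1.0], [-1.0, 0.001, 0.0]]
contact_force: [-0.3, 0.6, -0.8]
finger_gap: 0.0301
```

send_rows(
  rows=[
    [[0, 0, 0], [0, 0, 0]],
    [[0, 0, 0], [0, 0, 0]],
    [[0, 0, 0], [0, 0, 0]],
    [[0, 0, 0], [0, 0, 0]],
    [[0, 0, 0], [0, 0, 0]],
    [[0, 0, 0], [0, 0, 0]],
  ],
  fingers=0.3,
)

```text
clock: 30.68
position: [0.5966, -0.2544, 0.0237]
orientation: [[0.0, 1.0, -0.0], [-0.0, -0.0, -1.0], [-1.0, 0.0, 0.0]]
contact_force: [0.9, 0.5, -0.2]
finger_gap: 0.055
```

send_rows(
  rows=[
    [[-15, 0, 0], [0, 0, 0]],
    [[-40, 0, 0], [0, 0, 0]],
    [[-75, 0, 0], [0, 0, 0]],
    [[-105, -4, -10], [0, 0, 0]],
    [[-130, -14, -34], [0, 0, 0]],
    [[-140, -26, -64], [0, 0, 0]],
    [[-140, -40, -98], [0, 0, 0]],
    [[-140, -54, -133], [0, 0, 0]],
    [[-140, -68, -168], [0, 0, 0]],
    [[-140, -82, -203], [0, 0, 0]],
  ],
)

```text
clock: 31.52
position: [0.5137, -0.05, 0.164]
orientation: [[0.001, 1.0, -0.001], [-0.0, -0.001, -1.0], [-1.0, 0.001, 0.0]]
contact_force: [1.1, -0.2, -0.4]
finger_gap: 0.0563
```

send_rows(
  rows=[
    [[0, -14, -35], [0, 0, 0]],
    [[0, -28, -70], [0, 0, 0]],
    [[0, -42, -105], [0, 0, 0]],
    [[0, -56, -140], [0, 0, 0]],
    [[0, -70, -174], [0, 0, 0]],
    [[0, -82, -204], [0, 0, 0]],
    [[0, -91, -226], [0, 0, 0]],
    [[0, -96, -238], [0, 0, 0]],
    [[0, -96, -238], [0, 0, 0]],
    [[0, -96, -238], [0, 0, 0]],
  ],
  fingers=0.8,
)

```text
clock: 32.35
position: [0.4186, 0.1871, 0.1638]
orientation: [[0.001, 1.0, 0.002], [-0.0, 0.002, -1.0], [-1.0, 0.001, 0.0]]
contact_force: [0.2, -0.5, 0.3]
finger_gap: 0.0783
```

send_rows(
  rows=[
    [[0, 0, 0], [-6, 0, 0]],
    [[0, 0, 0], [-12, 0, 0]],
    [[0, 0, 0], [-18, 0, 0]],
    [[0, 0, 0], [-24, 0, 0]],
    [[0, 0, 0], [-30, 0, 0]],
    [[0, 0, 0], [-32.5, 0, 0]],
    [[0, 0, 0], [-32.5, 0, 0]],
    [[0, 0, 0], [-32.5, 0, 0]],
  ],
)

```text
clock: 33.02
position: [0.4194, 0.1857, 0.1637]
orientation: [[0.0, 0.845, 0.535], [-0.0, 0.535, -0.845], [-1.0, 0.0, 0.0]]
contact_force: [-0.5, 0.1, 0.2]
finger_gap: 0.0781
```

```bash
python3 - <<'E'
from h import *
s=bot.observe();R=s['orientation'];t=np.array([.419,.188,.017]);print(s['position'],(R.T@(t-s['position'])*1000).round(1))
c=snap('side','side7');w=snap('wrist','w7')
o=np.hstack([cv2.resize(c['color'][90:310,160:453],(400,300)),cv2.resize(w['color'],(400,300))])
cv2.imwrite('pics/b7.png',o[:,:,::-1])
E
```

```text
[0.41937894 0.18573495 0.16369315] [146.7   0.8  -2.2]
```

View pics/b7.png

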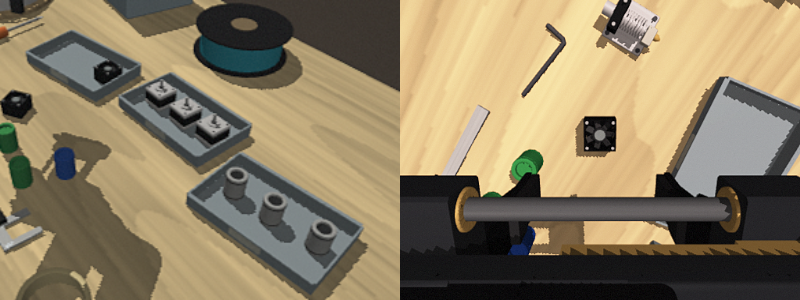

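Three bearings stand in their tray (left half, 236/273/320). The fan at (600,135) is square to the jaws. I'll go down and grip it.

send_rows(
  rows=[
    [[12, 0, -1], [0, 0, 0]],
    [[34, 0, -2], [0, 0, 0]],
    [[60, 0, -2], [0, 0, 0]],
    [[86, 0, -2], [0, 0, 0]],
    [[110, 0, -2], [0, 0, 0]],
    [[128, 0, -2], [0, 0, 0]],
    [[139, 0, -2], [0, 0, 0]],
    [[145, 0, -2], [0, 0, 0]],
    [[146, 0, -2], [0, 0, 0]],
    [[146, 0, -2], [0, 0, 0]],
  ],
  grip_force=35,
)

```text
clock: 33.95
position: [0.4178, 0.1883, 0.0176]
orientation: [[-0.0, 0.844, 0.537], [-0.0, 0.537, -0.844], [-1.0, -0.0, -0.0]]
contact_force: [0.3, -0.1, 0.2]
finger_gap: 0.0784
```

send_rows(
  rows=[
    [[0, 0, 0], [0, 0, 0]],
    [[0, 0, 0], [0, 0, 0]],
    [[0, 0, 0], [0, 0, 0]],
    [[0, 0, 0], [0, 0, 0]],
    [[0, 0, 0], [0, 0, 0]],
    [[0, 0, 0], [0, 0, 0]],
    [[0, 0, 0], [0, 0, 0]],
    [[0, 0, 0], [0, 0, 0]],
    [[0, 0, 0], [0, 0, 0]],
    [[0, 0, 0], [0, 0, 0]],
  ],
  fingers=-1,
)

```text
clock: 34.78
position: [0.4176, 0.1883, 0.0176]
orientation: [[-0.0, 0.843, 0.537], [-0.0, 0.537, -0.843], [-1.0, -0.0, -0.0]]
contact_force: [-0.4, 0.6, -0.7]
finger_gap: 0.0197
```

send_rows(
  rows=[
    [[-2, 0, 0], [0, 0, 0]],
    [[-7, 0, 0], [0, 0, 0]],
    [[-17, 0, 0], [0, 0, 0]],
    [[-32, 0, 0], [0, 0, 0]],
    [[-50, 0, 0], [4, 0, 0]],
    [[-70, 0, 0], [9, 0, 0]],
    [[-90, 0, 0], [14, 0, 0]],
    [[-104, 0, 0], [18, 0, 0]],
    [[-110, 0, 0], [20, 0, 0]],
    [[-110, 0, 0], [20, 0, 0]],
  ],
)

```text
clock: 35.62
position: [0.4187, 0.1886, 0.1296]
orientation: [[0.004, 0.976, 0.216], [0.001, 0.216, -0.976], [-1.0, 0.004, 0.0]]
contact_force: [0.6, 0.3, -0.6]
finger_gap: 0.0005
```

```bash
python3 - <<'E'
from h import *
s=bot.observe();R=s['orientation'];t=np.array([.588,.259,.13]);print(s['position'],(R.T@(t-s['position'])*1000).round(1))
E
```

```text
[0.41866227 0.18863487 0.12956438] [  0.3 180.5 -32.1]
```

The fingers closed without stopping on the fan, so I'll look.

```bash
python3 - <<'E'
from h import *
c=snap('side','side8');w=snap('wrist','w8')
o=np.hstack([cv2.resize(c['color'][110:230,100:260],(400,300)),cv2.resize(w['color'],(400,300))])
cv2.imwrite('pics/b8.png',o[:,:,::-1])
E
```

```text
(no output)
```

View pics/b8.png

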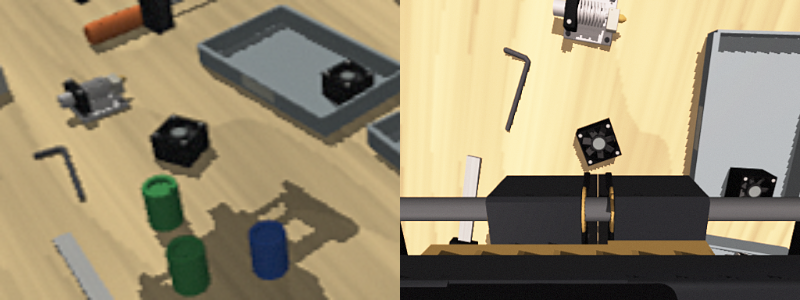

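```bash
python3 - <<'E'
from h import *
for f,p in(('w7',(200,135)),('w8',(199,144))): print(f,ray(load(f),p[0]*1.28,p[1]*1.28,.028)[:2])
# side: hub
for f in('side0','side8'):
    c=load(f);g=c['color'].astype(int);sub=g[145:180,150:195]
    h=cv2.cvtColor(c['color'],cv2.COLOR_RGB2HSV); m=np.zeros(h.shape[:2],bool)
    dark=(h[:,:,2]<60); n,l,st,ce=cv2.connectedComponentsWithStats(dark.astype(np.uint8))
    k=np.argmin(np.linalg.norm(ce-(171,166),axis=1)+1e3*(st[:,4]<80));print(f,st[k],ce[k].round(1))
w=load('w8');cv2.imwrite('pics/z8.png',cv2.resize(w['color'][130:250,190:350],(800,600),interpolation=cv2.INTER_NEAREST)[:,:,::-1])
E
```

```text
w7 [0.41888538 0.19015644]
w8 [0.4188923 0.1896487]
side0 [160 157  24  20 314] [171.9 166.5]
side8 [161 157  23  20 307] [171.9 166.6]
```

View pics/z8.png

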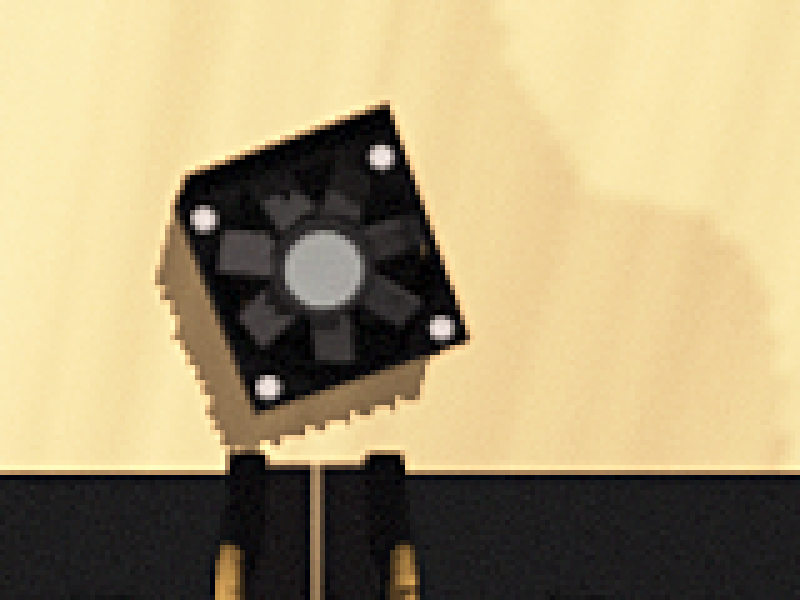

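The fan is untouched at (0.419, 0.189) and still flat. The motor slip and this miss both fit fingertips standing about 10 mm higher than the reading implies. I'll go back down lower in small steps, watching the force.

send_rows(
  rows=[
    [[0, 0, 0], [-5, 0, 0]],
    [[0, 0, 0], [-11, 0, 0]],
    [[10, 0, 0], [-17, 0, 0]],
    [[30, 0, 0], [-20, 0, 0]],
    [[55, 0, 0], [-20, 0, 0]],
    [[80, 0, 0], [-20, 0, 0]],
    [[98, 0, 0], [-20, 0, 0]],
    [[108, 0, 0], [-20, 0, 0]],
    [[112, 0, 0], [-20, 0, 0]],
    [[112, 0, 0], [-20, 0, 0]],
  ],
  fingers=0.8,
)

```text
clock: 36.55
position: [0.4187, 0.189, 0.015]
orientation: [[0.002, 0.843, 0.537], [0.001, 0.537, -0.843], [-1.0, 0.002, 0.0]]
contact_force: [-0.6, 0.9, 0.7]
finger_gap: 0.059
```

send_rows(
  rows=[
    [[2, 0, 0], [0, 0, 0]],
    [[4, 0, 0], [0, 0, 0]],
    [[6, 0, 0], [0, 0, 0]],
    [[6, 0, 0], [0, 0, 0]],
  ],
)

```text
clock: 36.88
position: [0.4182, 0.1884, 0.0093]
orientation: [[0.001, 0.843, 0.537], [0.0, 0.537, -0.843], [-1.0, 0.001, 0.0]]
contact_force: [1.1, 0.3, 2.4]
finger_gap: 0.0771
```

```bash
python3 - <<'E'
from h import *
s=bot.observe();print(s['position'],s['contact_force'],s['finger_gap'])
c=snap('side','side9')
print(proj(c,[s['position'],s['position']-[0,0,.014],[.419,.189,.028]]).round(1))
cv2.imwrite('pics/b9.png',cv2.resize(c['color'][120:195,120:220],(800,600),interpolation=cv2.INTER_CUBIC)[:,:,::-1])
E
```

```text
[0.41817317 0.18841554 0.00932956] [1.13760426 0.31981751 2.4268004 ] 0.0771132665019956
[[171.4 168.5]
 [172.3 172.9]
 [170.5 162.1]]
```

View pics/b9.png

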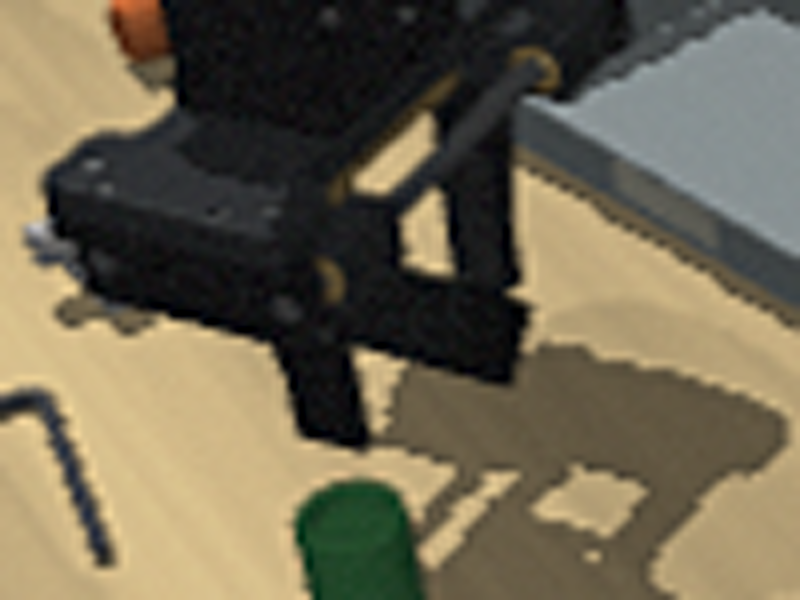

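The fan isn't where it stood: the fingers were still opening as they came down, so they may have caught it. I'll rise gently and look.

send_rows(
  rows=[
    [[-2, 0, 0], [0, 0, 0]],
    [[-6, 0, 0], [0, 0, 0]],
    [[-12, 0, 0], [0, 0, 0]],
    [[-20, 0, 0], [0, 0, 0]],
    [[-30, 0, 0], [0, 0, 0]],
    [[-45, 0, 0], [0, 0, 0]],
    [[-65, 0, 0], [0, 0, 0]],
    [[-90, 0, 0], [0, 0, 0]],
    [[-110, 0, 0], [0, 0, 0]],
    [[-120, 0, 0], [0, 0, 0]],
  ],
)

```text
clock: 37.77
position: [0.4181, 0.1885, 0.1325]
orientation: [[0.003, 0.843, 0.537], [0.001, 0.537, -0.843], [-1.0, 0.003, 0.001]]
contact_force: [-0.6, 0.1, -0.4]
finger_gap: 0.0786
```

```bash
python3 - <<'E'
from h import *
s=bot.observe();print(s['position'],s['contact_force'],s['finger_gap'])
c=snap('side','side10');w=snap('wrist','w10')
o=np.hstack([cv2.resize(c['color'][110:230,100:260],(400,300)),cv2.resize(w['color'],(400,300))])
cv2.imwrite('pics/b10.png',o[:,:,::-1])
h=cv2.cvtColor(c['color'],cv2.COLOR_RGB2HSV)
n,l,st,ce=cv2.connectedComponentsWithStats((h[:,:,2]<60).astype(np.uint8))
for k in range(1,n):
    if st[k][4]>120: print('side',st[k],ce[k].round(1))
h=cv2.cvtColor(w['color'],cv2.COLOR_RGB2HSV)
n,l,st,ce=cv2.connectedComponentsWithStats((h[:,:,2]<80).astype(np.uint8))
for k in range(1,n):
    if st[k][4]>150: print('wrist',st[k],ce[k].round(1))
for f in ('w7','w10'):
    w=load(f);h=cv2.cvtColor(w['color'],cv2.COLOR_RGB2HSV)
    print(blob(w,(256,172),h[:,:,2]<70,.028,ker=7,lo=300))
E
```

```text
[0.41806332 0.18848343 0.13251203] [-0.57334229  0.14579475 -0.42602744] 0.07860200245530047
side [121   0  43  27 990] [142.   12.1]
side [234   0  84  62 547] [291.6  30.5]
side [ 425    0   87  140 4056] [474.3  51.5]
side [ 110   32   83   99 4190] [150.1  75.6]
side [ 303   78  198  103 2094] [350.7 113.7]
side [  0  99   9  20 134] [  3.2 108.1]
side [302 117  68  30 376] [335.1 137.4]
side [  0 118  19  27 148] [ 10.8 131.5]
side [229 133  20  19 226] [237.8 142.6]
side [160 157  23  21 314] [171.3 167.2]
side [266 157  23  12 125] [276.9 162.9]
side [284 169  23  14 132] [294.6 176. ]
side [303 182  25  14 141] [314.6 189.2]
side [480 223  32  41 796] [499.8 243.8]
side [138 233  27  28 313] [150.4 246.7]
side [   0  250   60  126 3851] [ 18.5 315. ]
side [441 323  17  18 221] [449.  331.8]
wrist [261   0  36  42 674] [277.4  19. ]
wrist [145  26  61 102 651] [178.8  77.6]
wrist [    0   102   512   282 58712] [255.6 312.5]
wrist [428 107  84  55 759] [471.  130.2]
wrist [ 228  156   47   50 1958] [250.8 180.4]
[417.6 191.   39.4  42.9  32.3]
[415.8 190.   38.7  43.7  31.4]
```

View pics/b10.png

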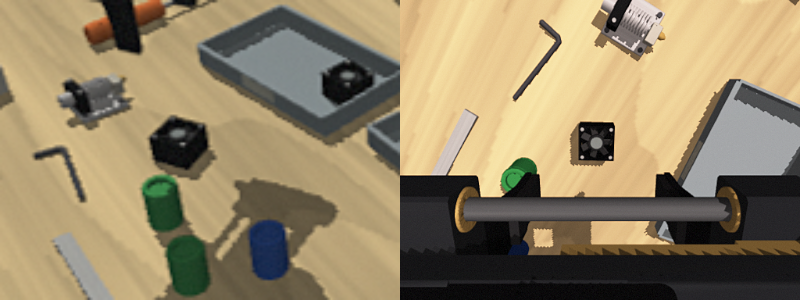

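```bash
python3 - <<'E'
from h import *
c=load('side9');P=lambda p:((proj(c,p)-[120,120])*8).round(0).tolist()
t=np.array([.4182,.1884]);y=np.array([.843,.537])
for z in(-.005,.005,.015,.025,.035):
    print(z,P([[*(t-y*.045),z],[*(t+y*.045),z],[*t,z]]))
x=np.array([-.537,.843])
q=[[*(np.array([.416,.19])+a*y*.02+b*x*.02),z] for z in(0,.028) for a,b in((1,1),(1,-1),(-1,-1),(-1,1))]
print(P(q))
E
```

```text
-0.005 [[339.0, 510.0], [492.0, 344.0], [418.0, 424.0]]
0.005 [[333.0, 484.0], [488.0, 319.0], [414.0, 399.0]]
0.015 [[328.0, 458.0], [484.0, 294.0], [409.0, 373.0]]
0.025 [[322.0, 432.0], [480.0, 268.0], [404.0, 347.0]]
0.035 [[316.0, 405.0], [476.0, 242.0], [399.0, 320.0]]
[[386.0, 361.0], [496.0, 390.0], [429.0, 464.0], [316.0, 434.0], [372.0, 289.0], [485.0, 317.0], [416.0, 391.0], [300.0, 361.0]]
```

```bash
python3 - <<'E'
from h import *
for f in('side9','side10'):
    V=cv2.cvtColor(load(f)['color'],cv2.COLOR_RGB2HSV)[:,:,2]
    print(f,[f"{r}:"+''.join('#' if v<60 else ('+' if v<130 else '.') for v in V[r,150:196]) for r in range(150,182,2)],sep='\n')
E
```

```text
side9
['150:####################+.....########+...........', '152:##########+#########+.....+#######+...........', '154:###########++##########++++########...........', '156:###########++####################+............', '158:####################################+.........', '160:####################################..........', '162:.+#################################+..........', '164:....+#########....+################+++++++++..', '166:.....+########+.....++++++########++++++++++++', '168:......#########....+++++++++++++++++++++++++++', '170:......+########+...+++++++++++++++++++++++++++', '172:.......#########...+++++++++++++++++++++++++++', '174:.......+########++++++++++++++++++++++++++++++', '176:..............++.....+++++++++++++++++++++++++', '178:...........................++++++++++++++..+++', '180:...........+++++++........++++....+++++++.....']
side10
['150:++............................................', '152:++............................................', '154:..............................................', '156:..................+++.........................', '158:................+########++...................', '160:..............+##############++#+.............', '162:............+#####++.+.+########+.............', '164:..........+++#####++++++########+.............', '166:..........#######################+............', '168:..........+############+#########+............', '170:...........#####################+++...........', '172:...........+##################++++++..........', '174:............################++++++............', '176:.............+++++++#######++++++.............', '178:................+++++++++++++++...............', '180:.....................+++++++++................']
```

```bash
python3 - <<'E'
from h import *
c=load('side10');P=lambda p:proj(c,p).round(1).tolist()
t=np.array([.4181,.1885]);y=np.array([.843,.537])
for z in(.1185,.1285,.1435,.1535): print(z,P([[*(t-y*.045),z],[*(t+y*.045),z],[*t,z]]))
V=cv2.cvtColor(c['color'],cv2.COLOR_RGB2HSV)[:,:,2]
print(*[f"{r}:"+''.join('#' if v<60 else ('+' if v<130 else '.') for v in V[r,105:200]) for r in range(60,134,3)],sep='\n')
E
```

```text
0.1185 [[152.9, 140.2], [174.7, 120.8], [164.2, 130.1]]
0.1285 [[152.1, 136.2], [174.1, 117.0], [163.5, 126.2]]
0.1435 [[150.8, 130.2], [173.1, 111.2], [162.4, 120.3]]
0.1535 [[149.9, 126.1], [172.5, 107.3], [161.6, 116.3]]
60:+++++++.........++++###################################################################+.......
63:+++++++++++++++++++++###################################################################+......
66:+++++++++++++++++++++.##################################################################+......
69:++++++++++++++++++++++#################################################################+.......
72:+++++###+++..........+.################################################################+.......
75:......................+##################################################+++############+......
78:......................++####################################+++#############++#########+.......
81:.................+++####################################+++################++####+++++++.......
84:.......++##++#######################################++++++++############+++++++++
[... 909 characters left out ...]

114:.....................................+##########+.....+++++++.......+++........................
117:......................................+##########+++++++++++++++...............................
120:......................................++##########++++++++++++............................+++#+
123:.............................+++++++++++###########+++.............................++++++++++++
126:..............................+++++++++++##########..........................++++++++++++++++++
129:................................++++++++..#########+......................++...+#+++++++++++++.
132:...........................................................................++++++...++++.......
```

Silhouette check: the fingertips stand about 9 mm above the TCP reading rather than 14 mm below it. That explains both misses. The fan needs TCP z near 0. I'll descend with the jaws fully open from the start.

send_rows(
  rows=[
    [[0, 0, 0], [0, 0, 0]],
    [[0, 0, 0], [0, 0, 0]],
    [[15, 0, 0], [0, 0, 0]],
    [[40, 0, 0], [0, 0, 0]],
    [[65, 0, 0], [0, 0, 0]],
    [[85, 0, 0], [0, 0, 0]],
    [[95, 0, 0], [0, 0, 0]],
    [[100, 0, 0], [0, 0, 0]],
    [[100, 0, 0], [0, 0, 0]],
    [[100, 0, 0], [0, 0, 0]],
  ],
  fingers=1,
)

```text
clock: 38.7
position: [0.4172, 0.1883, 0.0292]
orientation: [[-0.001, 0.843, 0.537], [-0.0, 0.537, -0.843], [-1.0, -0.001, -0.001]]
contact_force: [-0.5, 0.2, 0.5]
finger_gap: 0.0871
```

```bash
cat > m.py <<'E'
from h import *
import sys
c=snap('side',sys.argv[1]);s=bot.observe();print(s['position'].round(4),s['contact_force'].round(1),s['finger_gap'])
V=cv2.cvtColor(c['color'],cv2.COLOR_RGB2HSV)[:,:,2]
print(*[f"{r}:"+''.join('#' if v<60 else ('+' if v<130 else '.') for v in V[r,145:196]) for r in range(140,182,3)],sep='\n')
E
python3 m.py side11
```

```text
[0.4176 0.1884 0.0297] [ 0.2 -0.9 -0.6] 0.0870764404696291
140:####+#################+.......+#######+++++++++++++
143:######################.........########......++++++
146:######################.........+#######+..........+
149:##################+................................
152:###############+...................................
155:++...##########+...................................
158:......##########.....+#######+++...................
161:.......+########+++######++##########+.............
164:........###############++++++##+#####+.............
167:.........##################..#########+++++++++++++
170:.............++######################++++++++++++++
173:................+#################+++++++++++++++++
176:..................+++++++#######+++++++++++++++++++
179:......................++++++++++++++.+++....+++++++
```

send_rows(
  rows=[
    [[6, 0, 0], [0, 0, 0]],
    [[12, 0, 0], [0, 0, 0]],
    [[17, 0, 0], [0, 0, 0]],
    [[20, 0, 0], [0, 0, 0]],
    [[20, 0, 0], [0, 0, 0]],
  ],
)

```text
clock: 39.17
position: [0.4172, 0.1883, 0.009]
orientation: [[-0.001, 0.843, 0.537], [-0.0, 0.537, -0.843], [-1.0, -0.001, -0.0]]
contact_force: [-1.1, -0.7, 0.2]
finger_gap: 0.0874
```

```bash
python3 m.py side12
```

```text
[0.4173 0.1883 0.0093] [ 0.3  0.6 -0. ] 0.08717183261660849
140:####################+......+############+++++++++++
143:################++......+###+..########+.....++++++
146:#######+++###############+.....+#######+..........+
149:#######################+........########...........
152:########################........+#######+..........
155:######################...............##+...........
158:###################..+#######+++...................
161:.+##############+++######++##########..............
164:.......+###############++++++#########+++++++++++..
167:........+##################++#########+++++++++++++
170:.........+###########################++++++++++++++
173:..........+#######################+++++++++++++++++
176:............+#######+++++#######++++++....+++++++++
179:......................+++++++++++++.....+++++......
```

send_rows(
  rows=[
    [[3, 0, 0], [0, 0, 0]],
    [[6, 0, 0], [0, 0, 0]],
    [[9, 0, 0], [0, 0, 0]],
    [[10, 0, 0], [0, 0, 0]],
    [[10, 0, 0], [0, 0, 0]],
  ],
)

```text
clock: 39.63
position: [0.4174, 0.1883, -0.0007]
orientation: [[-0.001, 0.843, 0.537], [-0.0, 0.537, -0.843], [-1.0, -0.001, -0.0]]
contact_force: [0.3, 0.5, 0.1]
finger_gap: 0.0875
```

send_rows(
  rows=[
    [[0, 0, 0], [0, 0, 0]],
    [[0, 0, 0], [0, 0, 0]],
    [[0, 0, 0], [0, 0, 0]],
    [[0, 0, 0], [0, 0, 0]],
    [[0, 0, 0], [0, 0, 0]],
    [[0, 0, 0], [0, 0, 0]],
    [[0, 0, 0], [0, 0, 0]],
    [[0, 0, 0], [0, 0, 0]],
    [[0, 0, 0], [0, 0, 0]],
    [[0, 0, 0], [0, 0, 0]],
  ],
  fingers=-1,
)

```text
clock: 40.47
position: [0.4176, 0.1884, -0.0003]
orientation: [[0.0, 0.843, 0.537], [0.0, 0.537, -0.843], [-1.0, 0.0, 0.0]]
contact_force: [0.2, 0.6, 0.9]
finger_gap: 0.04
```

Gripped at 40 mm. Now a gentle lift.

send_rows(
  rows=[
    [[-2, 0, 0], [0, 0, 0]],
    [[-7, 0, 0], [0, 0, 0]],
    [[-17, 0, 0], [0, 0, 0]],
    [[-32, 0, 0], [0, 0, 0]],
    [[-50, 0, 0], [4, 0, 0]],
    [[-70, 0, 0], [9, 0, 0]],
    [[-90, 0, 0], [14, 0, 0]],
    [[-104, 0, 0], [18, 0, 0]],
    [[-110, 0, 0], [20, 0, 0]],
    [[-110, 0, 0], [20, 0, 0]],
  ],
)

```text
clock: 41.3
position: [0.4185, 0.1886, 0.1115]
orientation: [[0.004, 0.976, 0.216], [0.001, 0.216, -0.976], [-1.0, 0.004, 0.0]]
contact_force: [0.5, -0.8, -0.7]
finger_gap: 0.0397
```

```bash
python3 - <<'E'
from h import *
s=bot.observe();R=s['orientation'];t=np.array([.588,.259,.11]);print(s['position'],s['finger_gap'],(R.T@(t-s['position'])*1000).round(1))
E
```

```text
[0.41853645 0.18860454 0.11150079] 0.03965571434647968 [  2.2 180.7 -32.2]
```

send_rows(
  rows=[
    [[0, 10, -2], [0, 0, 0]],
    [[0, 32, -6], [0, 0, 0]],
    [[0, 58, -10], [0, 0, 0]],
    [[0, 84, -15], [0, 0, 0]],
    [[0, 110, -20], [0, 0, 0]],
    [[0, 136, -24], [0, 0, 0]],
    [[0, 160, -28], [0, 0, 0]],
    [[0, 175, -31], [0, 0, 0]],
    [[0, 181, -32], [0, 0, 0]],
    [[0, 181, -32], [0, 0, 0]],
  ],
)

```text
clock: 42.13
position: [0.5885, 0.2592, 0.1084]
orientation: [[-0.0, 0.976, 0.217], [-0.0, 0.217, -0.976], [-1.0, -0.0, 0.0]]
contact_force: [-0.1, -0.5, -0.5]
finger_gap: 0.0398
```

send_rows(
  rows=[
    [[8, 0, 0], [0, 0, 0]],
    [[24, 0, 0], [0, 0, 0]],
    [[44, 0, 0], [0, 0, 0]],
    [[64, 0, 0], [0, 0, 0]],
    [[82, 0, 0], [0, 0, 0]],
    [[94, 0, 0], [0, 0, 0]],
    [[101, 0, 0], [0, 0, 0]],
    [[104, 0, 0], [0, 0, 0]],
    [[105, 0, 0], [0, 0, 0]],
    [[105, 0, 0], [0, 0, 0]],
  ],
)

```text
clock: 42.97
position: [0.5877, 0.2588, 0.0051]
orientation: [[0.001, 0.976, 0.216], [0.0, 0.216, -0.976], [-1.0, 0.001, -0.0]]
contact_force: [0.6, 0.1, -0.6]
finger_gap: 0.0392
```

```bash
python3 - <<'E'
from h import *
s=bot.observe();print(s['position'],s['contact_force'],s['finger_gap'])
E
```

```text
[0.58768928 0.25884534 0.00512976] [ 0.56800703  0.07802638 -0.56533039] 0.03916013560994884
```

send_rows(
  rows=[
    [[1, 0, 0], [0, 0, 0]],
    [[1.5, 0, 0], [0, 0, 0]],
    [[1.5, 0, 0], [0, 0, 0]],
    [[1.5, 0, 0], [0, 0, 0]],
  ],
)

```text
clock: 43.3
position: [0.5877, 0.2589, 0.0037]
orientation: [[0.001, 0.976, 0.216], [0.0, 0.216, -0.976], [-1.0, 0.001, -0.0]]
contact_force: [0.1, -0.2, -0.0]
finger_gap: 0.0398
```

send_rows(
  rows=[
    [[0, 0, 0], [0, 0, 0]],
    [[0, 0, 0], [0, 0, 0]],
    [[0, 0, 0], [0, 0, 0]],
    [[0, 0, 0], [0, 0, 0]],
    [[0, 0, 0], [0, 0, 0]],
    [[0, 0, 0], [0, 0, 0]],
  ],
  fingers=0.35,
)

```text
clock: 43.8
position: [0.5874, 0.2588, 0.0031]
orientation: [[-0.0, 0.976, 0.216], [0.0, 0.216, -0.976], [-1.0, -0.0, -0.0]]
contact_force: [-0.4, -0.8, -0.7]
finger_gap: 0.0579
```

send_rows(
  rows=[
    [[-8, 0, 0], [0, 0, 0]],
    [[-25, 0, 0], [0, 0, 0]],
    [[-50, 0, 0], [0, 0, 0]],
    [[-85, 0, 0], [0, 0, 0]],
    [[-120, 0, 0], [0, 0, 0]],
    [[-155, 0, 0], [0, 0, 0]],
    [[-190, 0, 0], [0, 0, 0]],
    [[-220, 0, 0], [0, 0, 0]],
    [[-240, 0, 0], [0, 0, 0]],
    [[-240, 0, 0], [0, 0, 0]],
  ],
)

```text
clock: 44.63
position: [0.5904, 0.2597, 0.2499]
orientation: [[0.012, 0.976, 0.217], [0.003, 0.216, -0.976], [-1.0, 0.012, -0.0]]
contact_force: [0.5, 0.1, 0.3]
finger_gap: 0.0588
```

send_rows(
  rows=[
    [[0, -30, 0], [0, 0, 0]],
    [[0, -60, 0], [0, 0, 0]],
    [[0, -90, 0], [0, 0, 0]],
    [[0, -115, 0], [0, 0, 0]],
    [[0, -120, 0], [0, 0, 0]],
    [[0, -120, 0], [0, 0, 0]],
  ],
)

```text
clock: 45.13
position: [0.4681, 0.2325, 0.2428]
orientation: [[-0.002, 0.976, 0.217], [-0.0, 0.217, -0.976], [-1.0, -0.002, 0.0]]
contact_force: [0.5, 0.5, 0.4]
finger_gap: 0.0584
```

```bash
python3 - <<'E'
from h import *
s=bot.observe();print(s['position'],s['contact_force'],s['clock'])
c=snap('side','side20');w=snap('scene','scene20')
o=np.hstack([cv2.resize(c['color'][90:330,110:430],(400,600*400//800)),cv2.resize(w['color'][120:300,130:410],(400,300))])
cv2.imwrite('pics/end.png',cv2.resize(o,(800,300))[:,:,::-1])
E
```

```text
[0.46807115 0.23248451 0.24280686] [0.46327509 0.46057149 0.42665907] 45.1333
```

View pics/end.png

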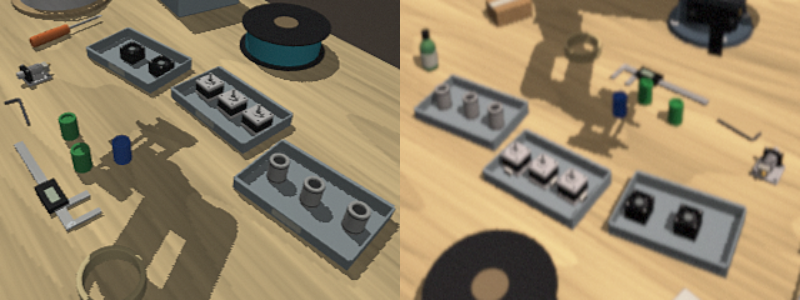

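All five parts stand in their trays, and the look-alikes are untouched. I'll check numerically that the print head hasn't shifted, then hand in.

```bash
python3 - <<'E'
from h import *
a,b=load('side0')['color'],load('side20')['color']
g=lambda i:cv2.cvtColor(i[132:165,118:158],cv2.COLOR_RGB2GRAY).astype(np.float32)
print('head shift px',cv2.phaseCorrelate(g(a),g(b)),np.abs(g(a)-g(b)).mean())
print(bot.sign_off())
E
```

```text
head shift px ((-0.01874830923517834, 0.043306738995038785), 1.0020598474476072) 7.4636364
the job is handed in; nothing more can be done
None
```

The job is handed in at about 45 s on the robot's clock. Both motors, both steel bearings and the fan are in the trays with their own kind, each set down the way up it was.

**Last checks:** the final side and scene pictures show three motors, three bearings and two fans standing in their trays. The blue and green look-alikes look unmoved. The print head shifted less than 0.05 px between the first and last side pictures. The arm ended clear of everything, reading only noise-level force.

**What went wrong and was mended:**
- **Motor A:** the first grip, at 25 N, slipped off as I lifted. The motor stayed standing where it was, and a lower grip at 55 N held.
- **Fan:** the first grip closed above it without touching it. On the second descent a picture did not show the fan where it had stood. The next picture, after I rose, had it flat again and 2–3 mm away. I never explained that. The third grip held.
- **Fingertip height:** the pictures put the open fingertips about 9 mm above the reported TCP height, not 14 mm below it as stated. That explains both misses. I lowered the fan grip for it, but the motors and bearings were held near their tops.
- **Bearing B:** on lowering it into its tray the wrist briefly read about 10 N, which was gone on the next reading.

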